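Put the polished handbells back in their case

ROBOT

A 6-joint arm with a two-finger parallel gripper is mounted at the origin on the work surface. World frame = base frame: x ahead of the robot, y to its left, z up, the work surface at z = 0. Lengths are in m, angles in rad, forces in N, time in s.
With the tool pointing down it reaches from about 0.3 to 0.875 m from the base axis. Payload 6.4 kg.
Tool frame: the origin (TCP) lies at the very end of the fingers, on their centre line; the grasp point (between the pads) lies 19 mm behind it; z points along the fingers, y is the line along which they close (so a half turn about z gives the same grasp; the last joint's range is limited). The gripper opens to 88 mm and grips with 3 to 60 N. Pads are 18 mm wide; open, the fingers measure 123 mm over their backs; the gripper's body (75 mm by 187 mm) begins 45 mm behind the grasp point.
Start: joints at [-0.206, 0.181, 1.607, -0, 1.354, -0.206], TCP at [0.575, 0, 0.239] pointing down, gripper open.
Joint ranges: [-2.99, 2.99], [-0.89, 2.07], [0.3, 2.58], [-1.14, 4.28], [0, 2.63], [-3.12, 3.12]. Speed limits (rad/s): [2.57, 2.57, 3.01, 3.14, 3.14, 3.14].

INTERFACE

Orientations are given as a 3x3 rotation matrix whose columns are the frame's x, y, z axes.
In Python, from workcell import * gives the robot as it stands.
- The arm moves only by the tool step_arm, never from a script. Its argument "steps" is a list of rows, each an object of numbers: "tx", "ty", "tz": the shift along the tool's x, y, z in mm; "rx", "ry", "rz": the turn, a rotation vector about the tool's x, y, z in degrees; "hand": the finger opening in mm, from 0 to 88.1. In form: [{"tx": .., "ty": .., "tz": .., "rx": .., "ry": .., "rz": .., "hand": ..}, ...]. A call has 1 to 8 rows; each row is the pose to reach, as a shift and turn from the pose commanded when the call began, along the tool's axes at that moment; what a row does not reach only later rows make up. A row lasts 1/12 s, in which the tool goes at most 41.7 mm and 7.16 degrees, less where a joint would pass 70% of its speed; a pose out of reach is approached as far as the arm can. A call with a gripper value outside its range is refused whole. The fingers move at their own pace and stop on an object; "newtons" is the grip in N (left out, the last holds). Time passes only in rows, so rows that repeat a pose let the fingers close. It gives the time, the measured TCP pose, the force, the opening and the grip force at its end, in the units of the state.
- state(): the state, without advancing time (a new reading comes with each control period).
- snapshot(name): name is "scene" or "side" or "wrist"; returns a dict with "color" (384x512x3 uint8, red, green, blue), "fx", "fy", "cx", "cy" (pixels), "k1" (the pictures are not rectified: a ray, as slopes to the right and down, at radius r is drawn at 1 + k1 r^2 times it, then the intrinsics apply), "extrinsics" (4x4, takes a point from world to camera coordinates); the wrist camera has in their place "tool_from_camera" (4x4, takes a point from camera to tool coordinates, whose origin is the TCP and whose axes are the flange's). Camera axes: x right, y down, z forward; pixel columns grow to the right and rows downward; lengths in m; the calibration is good to about 2 mm. A picture is of the moment at which its call begins: read the wrist's pose just before it. There is no depth.
- job_done(): hands the job in; it is judged then, once.
The state is a dict: "clock": time; "joints": joint angles; "dq": joint speeds; "tau": joint torques, N m; "tcp_pos": TCP position; "orientation": TCP orientation; "ft_force": force on the tool from outside, world axes, zero at the start; "torque": the same for the moment, N m; "grip_width": finger opening in m; "grasp_force": force on a finger pad.
Only numpy, scipy, OpenCV 4.12 (cv2) and the standard library are available. Lean on these libraries where they do the work, as an engineer would, in place of code of your own. Each camera call takes 0.05 s, during which the arm holds its last target. There are 200 camera calls.

TASK

Polishing is finished: put the four smaller handbells away in the open case (the big bass bell has a case of its own elsewhere), each standing upright, mouth down, on the floor of the foam well cut for its size (the red felt disc in the well is as big as the mouth of the bell that belongs there). Set them down rather than dropping them, and tip none over. Leave the drink can and the polish jar standing where they are.

Things in the scene. Friction and masses are not known exactly. Their poses are not given: they have to be found in the camera images.
- bell50_center (a point): Middle, 76 mm above the rim, of the smallest handbell, loose, standing mouth down: golden, 50 mm across the mouth, 38 mm high, 30 mm wide near its top; on it a black disc (36 by 4 mm) and a stiff upright brown handle, a bar 22 mm (own x) by 16 mm (own y) with flat sides and a rounded top, gripped across either width. 152 mm high in all. z up. About 180 g.
- bell68_center (a point): Middle, 80.5 mm above the rim, of the second smallest handbell, loose, standing mouth down: golden, 68 mm across the mouth, 51 mm high, 41 mm wide near its top; on it a black disc (36 by 4 mm) and a stiff upright brown handle, a bar 22 mm (own x) by 16 mm (own y) with flat sides and a rounded top, gripped across either width. 161 mm high in all. z up. About 280 g.
- bell86_center (a point): Middle, 84.5 mm above the rim, of the second largest handbell, loose, standing mouth down: golden, 86 mm across the mouth, 65 mm high, 52 mm wide near its top; on it a black disc (36 by 4 mm) and a stiff upright brown handle, a bar 22 mm (own x) by 16 mm (own y) with flat sides and a rounded top, gripped across either width. 169 mm high in all. z up. About 450 g.
- bell104_center (a point): Middle, 88 mm above the rim, of the largest handbell, loose, standing mouth down: golden, 104 mm across the mouth, 78 mm high, 63 mm wide near its top; on it a black disc (36 by 4 mm) and a stiff upright brown handle, a bar 22 mm (own x) by 16 mm (own y) with flat sides and a rounded top, gripped across either width. 176 mm high in all. z up. About 680 g.
- seat50 (a point): Middle of the floor of the round well for the 50 mm bell: 66 mm across, 18 mm deep, in a fixed grey foam insert 134 mm square; a dark red felt disc of 50 mm lies flat in it. Four inserts stand two by two in the open black case. Floor 18.5 mm, foam top 36.5 mm and case wall top 44 mm above the table. x, y along the insert's sides, z up.
- seat68 (a point): Middle of the floor of the round well for the 68 mm bell: 84 mm across, 18 mm deep, in a fixed grey foam insert 134 mm square; a dark red felt disc of 68 mm lies flat in it. Four inserts stand two by two in the open black case. Floor 18.5 mm, foam top 36.5 mm and case wall top 44 mm above the table. x, y along the insert's sides, z up.
- seat86 (a point): Middle of the floor of the round well for the 86 mm bell: 102 mm across, 18 mm deep, in a fixed grey foam insert 134 mm square; a dark red felt disc of 86 mm lies flat in it. Four inserts stand two by two in the open black case. Floor 18.5 mm, foam top 36.5 mm and case wall top 44 mm above the table. x, y along the insert's sides, z up.
- seat104 (a point): Middle of the floor of the round well for the 104 mm bell: 120 mm across, 18 mm deep, in a fixed grey foam insert 134 mm square; a dark red felt disc of 104 mm lies flat in it. Four inserts stand two by two in the open black case. Floor 18.5 mm, foam top 36.5 mm and case wall top 44 mm above the table. x, y along the insert's sides, z up.
- can_center (a point): Centre (61 mm up) of a green drink can standing among the bells, 66 mm across, 122 mm high; a bystander, own z up.
- polish_center (a point): Centre (27.5 mm up) of a blue jar of metal polish with a white lid standing among the bells, 68 mm across, 55 mm high; a bystander, own z up.

How it is judged:
At the end, for the whole second after the job is handed in: Each bell stands in the well of its own size: its axis within 11 mm of the well's centre, its rim on the well floor within 4 mm, tilted less than 0.08 rad, released and at rest; the can and the jar stand upright within 40 mm of where they were (horizontal distance between bell50_center and seat50 below 0.011 m and z of bell50_center in the frame of seat50 between 0.072 and 0.08 m and angle between each of bell50_center, bell68_center, bell86_center, bell104_center's own z axis and vertical below 0.08 rad and linear speed of each of bell50, bell68, bell86, bell104 below 0.02 m/s and angular speed of each of bell50, bell68, bell86, bell104 below 0.2 rad/s and horizontal distance between bell68_center and seat68 below 0.011 m and z of bell68_center in the frame of seat68 between 0.0765 and 0.0845 m and horizontal distance between bell86_center and seat86 below 0.011 m and z of bell86_center in the frame of seat86 between 0.0805 and 0.0885 m and horizontal distance between bell104_center and seat104 below 0.011 m and z of bell104_center in the frame of seat104 between 0.084 and 0.092 m and angle between each of can_center, polish_center's own z axis and vertical below 0.1 rad and distance of each of can_center, polish_center from where it was at the start of the episode below 0.04 m); the robot touches nothing.
It fails at once if a bell is dropped (moves free of the gripper faster than 0.7 m/s, as after a fall of 25 mm) ((contact force between bell50 and the fingers below 0.1 N and linear speed of bell50 above 0.7 m/s) or (contact force between bell68 and the fingers below 0.1 N and linear speed of bell68 above 0.7 m/s) or (contact force between bell86 and the fingers below 0.1 N and linear speed of bell86 above 0.7 m/s) or (contact force between bell104 and the fingers below 0.1 N and linear speed of bell104 above 0.7 m/s)).
It fails at once if a bell is tipped over (more than 40 degrees) (angle between any of bell50_center, bell68_center, bell86_center, bell104_center's own z axis and vertical above 0.7 rad).
It fails at once if the drink can is knocked over (tilted more than 30 degrees) or pushed more than 40 mm (angle between can_center's own z axis and vertical above 0.52 rad or distance of can_center from where it was at the start of the episode above 0.04 m).
It fails at once if the polish jar is knocked over (tilted more than 30 degrees) or pushed more than 40 mm (angle between polish_center's own z axis and vertical above 0.52 rad or distance of polish_center from where it was at the start of the episode above 0.04 m).
It also fails if it takes over 128 s, if anything falls off the work surface, if the arm or the gripper's body presses on something with over 40 N, if the wrist force passes 120 N, or if a joint passes its speed limit or range.

## Working session

There is one attempt and no reset: what is moved stays moved. The work goes in short steps, Python scripts to look and compute and a tool call to move; the robot and the scene stay as the last step left them, time stands still between calls to the robot, and variables do not carry over. Pictures are saved under pics/ and viewed, at most 14 in all, crops included, and the job is handed in when it is done.

Besides the shell and the picture viewer there is one more tool, called after "Emit:" as a command line: name --argument value ..., lists and objects as JSON in quotes. step_arm: Moves the arm, as the interface text tells. Its arguments: {"type":"object","properties":{"steps":{"type":"array","items":{"type":"object","properties":{"tx":{"type":"number"},"ty":{"type":"number"},"tz":{"type":"number"},"rx":{"type":"number"},"ry":{"type":"number"},"rz":{"type":"number"},"hand":{"type":"number"}}}},"newtons":{"type":"number"}},"required":["steps"]}

```bash
mkdir -p pics; cat > h.py <<'E'
from workcell import *
import numpy as np, cv2
def snap(n,f):
    s=state(); d=snapshot(n); cv2.imwrite(f'pics/{f}.png',d['color'][:,:,::-1]); 
    np.save(f'pics/{f}.npy',dict(d,st=s),allow_pickle=True); return d
def load(f): return np.load(f'pics/{f}.npy',allow_pickle=True).item()
def cam(d):
    if 'extrinsics' in d and d['extrinsics'] is not None:
        T=np.linalg.inv(np.array(d['extrinsics']))
    else:
        W=np.eye(4); W[:3,:3]=np.array(d['st']['orientation']); W[:3,3]=d['st']['tcp_pos']
        T=W@np.array(d['tool_from_camera'])
    return T
def ray(d,u,v):
    K=np.array([[d['fx'],0,d['cx']],[0,d['fy'],d['cy']],[0,0,1.]])
    p=cv2.undistortPoints(np.array([[[u,v]]],float),K,np.array([d['k1'],0,0,0.]))[0,0]
    T=cam(d); return T[:3,3],T[:3,:3]@np.array([p[0],p[1],1])
def onz(d,u,v,z):
    o,r=ray(d,u,v); return o+r*(z-o[2])/r[2]
def proj(d,P):
    T=np.linalg.inv(cam(d)); c=T[:3,:3]@np.array(P)+T[:3,3]; x=c[:2]/c[2]; x=x*(1+d['k1']*(x@x))
    return x*[d['fx'],d['fy']]+[d['cx'],d['cy']]
E
python3 - <<'E'
from h import *
for n in ('scene','side','wrist'):
    d=snap(n,n+'0'); d['st']=state(); print(n,d['fx'],d['k1'],cam(d).round(3).tolist())
a=[cv2.imread(f'pics/{n}0.png') for n in('scene','side')]
for n,i in zip(('a','b'),a): cv2.imwrite(f'pics/{n}.png',cv2.resize(i,(800,600)))
print(state())
E
```

```text
scene 351.60336759126074 0.036910900247865606 [[-0.622, 0.674, -0.398, 0.928], [0.783, 0.528, -0.33, 0.364], [-0.012, -0.516, -0.856, 0.909], [0.0, 0.0, 0.0, 1.0]]
side 444.85554119955447 -0.1777148858469587 [[0.863, -0.32, 0.392, 0.076], [-0.506, -0.535, 0.677, -0.757], [-0.007, -0.782, -0.623, 0.834], [0.0, 0.0, 0.0, 1.0]]
wrist 303.8624087071161 -0.05925559841304448 [[1.0, 0.001, -0.001, 0.574], [0.0, -0.949, -0.316, 0.08], [-0.002, 0.316, -0.949, 0.384], [0.0, 0.0, 0.0, 1.0]]
{'clock': 0.15, 'joints': array([-2.06276652e-01,  1.81386414e-01,  1.60768897e+00, -1.93861943e-08,
        1.35378524e+00, -2.06275681e-01]), 'dq': array([ 0.00034037, -0.0011525 , -0.00371774, -0.00011257,  0.00101261,
        0.00107548]), 'tau': array([ 2.17843895e-03, -4.34232402e+01, -3.42173409e+01,  7.02767819e-02,
        3.56537139e-02, -6.69761539e-05]), 'tcp_pos': array([5.74634247e-01, 1.07459195e-04, 2.38051268e-01]), 'orientation': array([[ 1.12753124e-06,  9.99999230e-01, -1.24109005e-03],
       [ 9.99999966e-01, -8.05242459e-07,  2.59682493e-04],
       [ 2.59681294e-04, -1.24109030e-03, -9.99999196e-01]]), 'ft_force': array([-0.11631256, -1.08396949,  0.16524615]), 'torque': array([ 0.05996611,  0.01936438, -0.00149917]), 'grasp_force': 0.0, 'grip_width': 0.08835418687210134}
```

View pics/a.png

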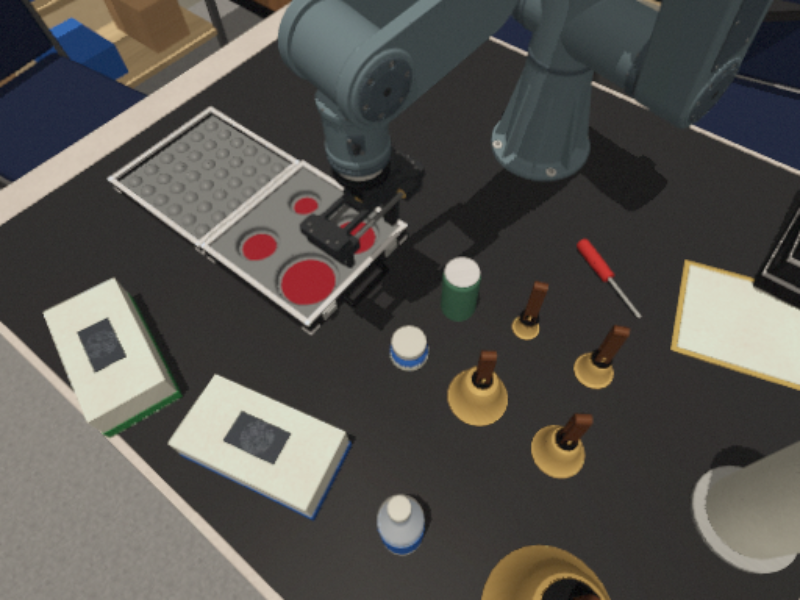

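View pics/b.png

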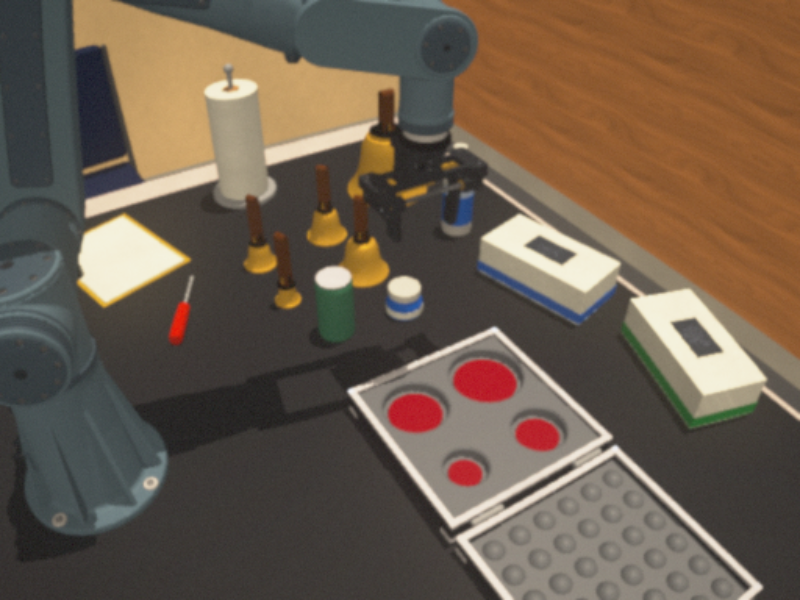

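Scene view (800×600): bells at about (478,385) for 104, (558,445) for 86, (596,370) for 68 and (527,322) for 50. The can is at (460,290), the jar at (409,348), and the felt discs at (308,282), (260,246), (305,205) and (358,236). The side view shows all four discs clearly.

```bash
python3 - <<'E'
from h import *
H={'50':.152,'68':.161,'86':.169,'104':.176}
def blobs(m,mn):
    n,l,s,c=cv2.connectedComponentsWithStats(m); return [(c[i].round(1),s[i],l==i) for i in range(1,n) if s[i,4]>mn]
for n in('scene','side'):
    d=load(n+'0'); hsv=cv2.cvtColor(d['color'],cv2.COLOR_RGB2HSV); h,s,v=cv2.split(hsv)
    red=(((h<4)|(h>170))&(s>190)&(v>90)).astype(np.uint8)
    print(n,'red')
    for c,st,m in blobs(red,60):
        cnt=cv2.findContours(m.astype(np.uint8),0,1)[0][0]; e=cv2.fitEllipse(cv2.convexHull(cnt)); print(c,st[4],onz(d,*e[0],.0195).round(4)[:2], onz(d,*c,.0195).round(4)[:2])
    br=((h<12)&(s>90)&(v<130)&(v>25)&(~red.astype(bool))).astype(np.uint8)
    print('brown')
    for c,st,m in blobs(br,40):
        ys,xs=np.nonzero(m); t=ys<ys.min()+4; p=(xs[t].mean(),ys.min()+1.5 if n=='side' else ys.min()+4)
        print(c,st, [onz(d,*p,z).round(3)[:2].tolist() for z in H.values()])
    go=((h>12)&(h<26)&(s>110)&(v>60)).astype(np.uint8)
    print('gold')
    for c,st,m in blobs(go,60): 
        print(c,st,[ (k,onz(d,*c,z).round(3)[:2].tolist()) for k,z in zip(H,(.015,.02,.025,.03))])
    gr=((h>60)&(h<90)&(s>90)&(v>30)).astype(np.uint8); print('green')
    for c,st,m in blobs(gr,60): print(c,onz(d,*c,.055).round(3))
    bl=((h>100)&(h<125)&(s>150)&(v>60)).astype(np.uint8); print('blue')
    for c,st,m in blobs(bl,40): print(c,onz(d,*c,.025).round(3))
E
```

```text
scene red
[194.9 131.5] 66 [ 0.473  -0.2843] [ 0.4739 -0.2843]
[165.9 157.6] 163 [ 0.607  -0.2828] [ 0.6063 -0.2821]
[378.  166.8] 83 [0.2305 0.2568] [0.2315 0.2545]
[196.9 179.9] 535 [ 0.6074 -0.1484] [ 0.6066 -0.1483]
brown
[342.9 191.1] [334 180  17  27 190] [[0.432, 0.233], [0.437, 0.234], [0.443, 0.236], [0.447, 0.237]]
[392.2 218.6] [381 208  22  25 221] [[0.425, 0.369], [0.431, 0.369], [0.437, 0.369], [0.441, 0.369]]
[310.9 233.6] [304 224  14  22 208] [[0.584, 0.236], [0.588, 0.237], [0.592, 0.239], [0.595, 0.24]]
[368.8 273.2] [358 264  22  21 240] [[0.583, 0.392], [0.587, 0.392], [0.591, 0.391], [0.594, 0.391]]
gold
[95.8 13.5] [  67    0   55   34 1255] [('50', [0.264, -1.057]), ('68', [0.268, -1.049]), ('86', [0.272, -1.041]), ('104', [0.276, -1.033])]
[174.9   2. ] [164   0  22   7  88] [('50', [0.001, -0.857]), ('68', [0.006, -0.85]), ('86', [0.011, -0.843]), ('104', [0.017, -0.836])]
[456.5 210. ] [429 166  83  84 569] [('50', [0.226, 0.498]), ('68', [0.23, 0.497]), ('86', [0.234, 0.496]), ('104', [0.238, 0.495])]
[335.3 210.8] [327 203  18  15 163] [('50', [0.437, 0.2
[... 2361 characters left out ...]
, 0.429]), ('68', [0.829, 0.422]), ('86', [0.824, 0.414]), ('104', [0.819, 0.407])]
[223.3 159. ] [ 196  128   54   57 1236] [('50', [0.595, 0.299]), ('68', [0.592, 0.292]), ('86', [0.588, 0.286]), ('104', [0.585, 0.28])]
[ 86.1 168.4] [ 49 136  74  61 462] [('50', [0.191, 0.484]), ('68', [0.19, 0.476]), ('86', [0.19, 0.468]), ('104', [0.189, 0.461])]
[166.8 165.9] [156 156  26  20 350] [('50', [0.423, 0.358]), ('68', [0.421, 0.351]), ('86', [0.419, 0.345]), ('104', [0.417, 0.338])]
[184.  190.8] [175 184  19  14 199] [('50', [0.419, 0.215]), ('68', [0.417, 0.209]), ('86', [0.415, 0.203]), ('104', [0.413, 0.197])]
green
blue
[296.8 135.1] [0.872 0.283 0.025]
[258.4 195.6] [0.589 0.073 0.025]
```

Emit:
step_arm --steps '[{"tx": 300,"ty": -55,"tz": -60},{"tx": 300,"ty": -55,"tz": -60},{"tx": 300,"ty": -55,"tz": -60},{"tx": 300,"ty": -55,"tz": -60},{"tx": 300,"ty": -55,"tz": -60},{"tx": 300,"ty": -55,"tz": -60},{"tx": 300,"ty": -55,"tz": -60},{"tx": 300,"ty": -55,"tz": -60}]'

```text
invalid input
```

Emit:
step_arm --steps '[{"tx": 0},{"tx": 0},{"tx": 0}]'

```text
invalid input
```

```bash
python3 - <<'E'
from h import *
d=snap('wrist','w1'); cv2.imwrite('pics/w1b.png',cv2.resize(cv2.imread('pics/w1.png'),(800,600)))
s=state();print(s['tcp_pos'],s['clock'])
E
```

```text
[5.74690969e-01 5.82272703e-05 2.38154936e-01] 0.2
```

View pics/w1b.png

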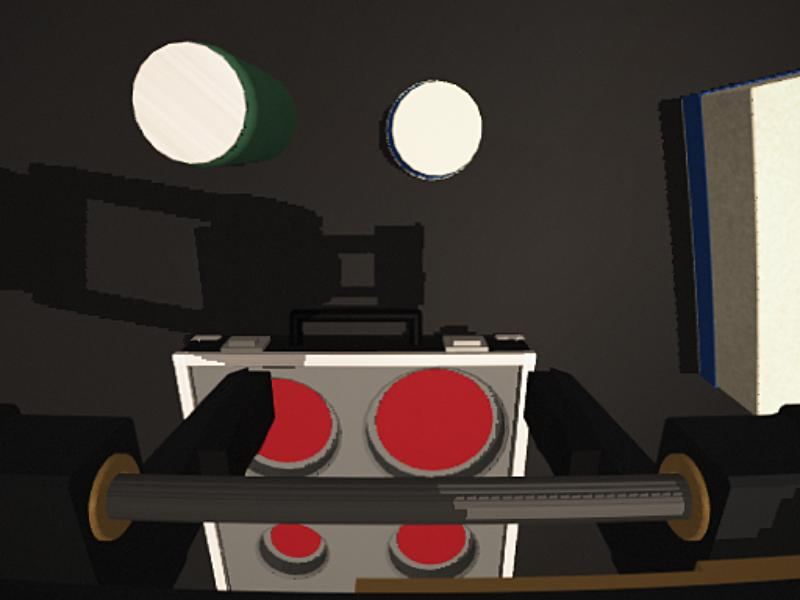

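The wrist picture was taken before any move. It shows the can top at (190,103), the jar at (435,130), and the 104 disc at (435,422) with the case around it. The move was refused, so I'll retry with full rows.

Emit:
step_arm --steps '[{"tx": 300,"ty": -55,"tz": -60,"rx": 0,"ry": 0,"rz": 0,"hand": 88},{"tx": 300,"ty": -55,"tz": -60,"rx": 0,"ry": 0,"rz": 0,"hand": 88},{"tx": 300,"ty": -55,"tz": -60,"rx": 0,"ry": 0,"rz": 0,"hand": 88},{"tx": 300,"ty": -55,"tz": -60,"rx": 0,"ry": 0,"rz": 0,"hand": 88},{"tx": 300,"ty": -55,"tz": -60,"rx": 0,"ry": 0,"rz": 0,"hand": 88},{"tx": 300,"ty": -55,"tz": -60,"rx": 0,"ry": 0,"rz": 0,"hand": 88},{"tx": 300,"ty": -55,"tz": -60,"rx": 0,"ry": 0,"rz": 0,"hand": 88},{"tx": 300,"ty": -55,"tz": -60,"rx": 0,"ry": 0,"rz": 0,"hand": 88}]' --newtons 30

```text
clock: 0.87
tcp_pos: [0.5187, 0.3044, 0.2999]
orientation: [[-0.003, 1.0, 0.001], [1.0, 0.003, 0.002], [0.002, 0.001, -1.0]]
ft_force: [-0.1, -0.2, 0.2]
grip_width: 0.0879
grasp_force: 0.0
```

Emit:
step_arm --steps '[{"tx": 0,"hand": 88},{"tx": 0},{"tx": 0}]'

```text
invalid input
```

```bash
python3 - <<'E'
from h import *
d=snap('wrist','w1'); cv2.imwrite('pics/w1b.png',cv2.resize(cv2.imread('pics/w1.png'),(800,600)))
s=state();print(s['tcp_pos'],s['clock'])
E
```

```text
[0.51840516 0.3059316  0.30022497] 0.9167
```

View pics/w1b.png

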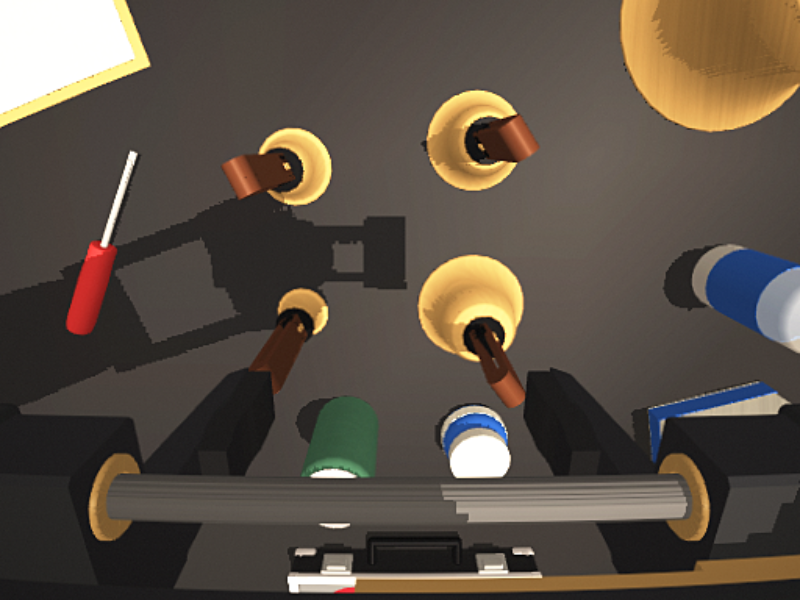

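The wrist view shows the bells at (295,165) for 68, (475,140) for 86, (303,312) for 50 and (470,305) for 104, with the handles turned by different yaws. I'll fit the rims and enlarge the handles.

```bash
cat > rim.py <<'E'
from h import *
from scipy.optimize import least_squares
def rims(d,guess):
    hsv=cv2.cvtColor(d['color'],cv2.COLOR_RGB2HSV); h,s,v=cv2.split(hsv)
    go=((h>12)&(h<28)&(s>90)&(v>90)).astype(np.uint8)
    n,l,st,c=cv2.connectedComponentsWithStats(go); out={}
    for k,(g,z) in guess.items():
        R=int(k)/2000; m=np.zeros_like(go)
        for i in range(1,n):
            if st[i,4]>8 and np.linalg.norm(onz(d,*c[i],z+.02)[:2]-g)<R+.01: m|=(l==i).astype(np.uint8)
        hull=cv2.convexHull(np.argwhere(m)[:,::-1].astype(np.int32))[:,0]
        P=np.array([onz(d,u,v,z+.002)[:2] for u,v in hull])
        r=least_squares(lambda q:np.hypot(*(P-q).T)-R,g,loss='soft_l1',f_scale=.001)
        out[k]=r.x; print(k,r.x.round(4),len(P),np.abs(r.fun).mean().round(4))
    return out
E
python3 - <<'E'
from rim import *
d=load('w1'); d['st']['tcp_pos']
r=rims(d,{'50':((.433,.23),0),'68':((.437,.37),0),'86':((.597,.391),0),'104':((.599,.24),0)})
im=cv2.imread('pics/w1.png'); H={'50':.152,'68':.161,'86':.169,'104':.176}; ts=[]
for k,q in r.items():
    u,v=proj(d,[*q,H[k]]).round().astype(int); x0,y0=min(max(u-32,0),447),v-24; print(k,u,v,'crop',x0,y0)
    t=cv2.resize(im[y0:y0+48,x0:x0+64],(400,300),interpolation=cv2.INTER_CUBIC); t=cv2.convertScaleAbs(t,alpha=1.8)
    cv2.circle(t,(int((u-x0)*6.25),int((v-y0)*6.25)),4,(255,255,0),-1); ts.append(t)
cv2.imwrite('pics/hand.png',np.vstack([np.hstack(ts[:2]),np.hstack(ts[2:])]))
E
```

```text
50 [0.4228 0.2276] 16 0.0005
68 [0.4221 0.3665] 23 0.0008
86 [0.5852 0.3894] 28 0.0002
104 [0.5891 0.2333] 34 0.002
50 167 245 crop 135 221
68 151 114 crop 119 90
86 333 88 crop 301 64
104 326 252 crop 294 228
```

View pics/hand.png

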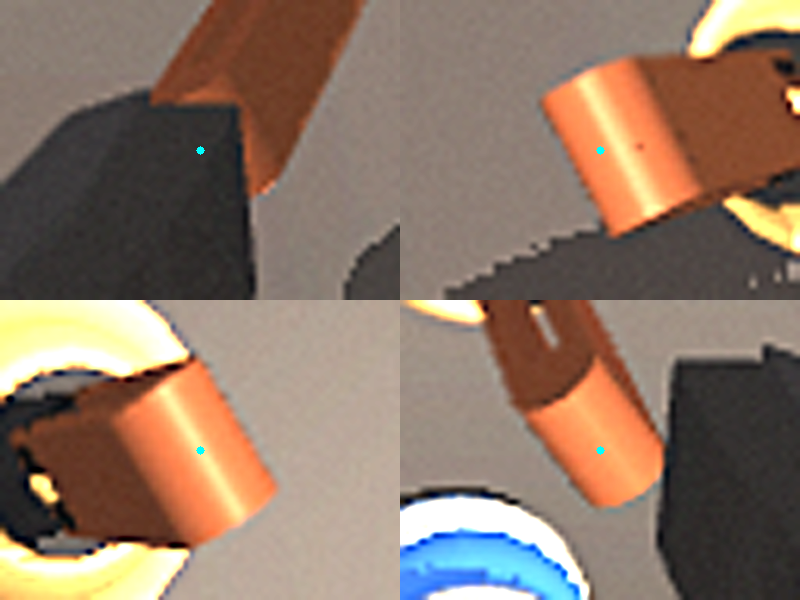

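Top-centre markers land on the ridge of each handle, so the positions are good. The ridges of 68 and 86 run about (70,135) px in the crop, and 104's runs about (66,92). The finger hides 50's top. Next I'll get yaws and the wrist-based seats.

```bash
python3 - <<'E'
from rim import *
d=load('w1'); C={'68':(119,90),'86':(301,64),'104':(294,228)};H={'68':.161,'86':.169,'104':.176}
E={'68':[((545,100),(612,236)),((638,60),(703,190))],'86':[((120,430),(193,545)),((200,360),(275,488))],'104':[((527,410),(597,502)),((600,358),(663,450))]}
off={'68':(400,0),'86':(0,300),'104':(400,300)}
for k in E:
    for a,b in E[k]:
        P=[onz(d,C[k][0]+(p[0]-off[k][0])/6.25,C[k][1]+(p[1]-off[k][1])/6.25,H[k]-.004)[:2] for p in (a,b)]
        v=P[1]-P[0]; print(k,np.degrees(np.arctan2(v[1],v[0])).round(1),np.linalg.norm(v).round(4))
for n in('wrist0','scene0'):
    d=load(n); print(n)
    if n=='scene0': rims(d,{'50':((.43,.23),0),'68':((.43,.37),0),'86':((.59,.391),0),'104':((.593,.236),0)})
    h,s,v=cv2.split(cv2.cvtColor(d['color'],cv2.COLOR_RGB2HSV))
    red=(((h<4)|(h>170))&(s>150)&(v>90)).astype(np.uint8)
    nn,l,st,c=cv2.connectedComponentsWithStats(red)
    for k,g in {'104':(.6065,-.15),'86':(.472,-.151),'68':(.607,-.284),'50':(.472,-.285)}.items():
        for i in range(1,nn):
            if st[i,4]>50 and np.linalg.norm(onz(d,*c[i],.0195)[:2]-g)<.03:
                hull=cv2.convexHull(np.argwhere(l==i)[:,::-1].astype(np.int32))[:,0]
                P=np.array([onz(d,a,b,.0195)[:2] for a,b in hull]); R=int(k)/2000
                r=least_squares(lambda q:np.hypot(*(P-q).T)-R,g,loss='soft_l1',f_scale=.001)
                print('seat',k,r.x.round(4),np.abs(r.fun).mean().round(4))
# can/jar
d=load('wrist0')
for nm,(u,v,z) in {'can':(190,103,.122),'jar':(435,130,.055)}.items(): print(nm,onz(d,u*.64,v*.64,z).round(3))
E
```

```text
68 -67.6 0.0216
68 -66.5 0.0205
86 -53.6 0.0193
86 -54.8 0.0208
104 -53.1 0.0213
104 -54.9 0.0204
wrist0
seat 104 [ 0.6047 -0.1517] 0.0004
seat 86 [ 0.4704 -0.1523] 0.0003
seat 68 [ 0.6054 -0.2857] 0.0005
seat 50 [ 0.4711 -0.2876] 0.0015
scene0
50 [0.4247 0.2298] 13 0.0006
68 [0.4241 0.3696] 18 0.0003
86 [0.5866 0.3929] 21 0.0005
104 [0.5899 0.2366] 23 0.0007
seat 104 [ 0.6059 -0.1489] 0.0022
seat 86 [ 0.4734 -0.1525] 0.0042
seat 68 [ 0.6087 -0.2812] 0.0026
seat 50 [ 0.4695 -0.2878] 0.0029
can [0.465 0.102 0.122]
jar [0.597 0.09  0.055]
```

Emit:
step_arm --steps '[{"tx": -66,"ty": 70,"tz": 0,"rx": 0,"ry": 0,"rz": -36,"hand": 70},{"tx": -66,"ty": 70,"tz": 0,"rx": 0,"ry": 0,"rz": -36,"hand": 70},{"tx": -66,"ty": 70,"tz": 0,"rx": 0,"ry": 0,"rz": -36,"hand": 70},{"tx": -66,"ty": 70,"tz": 0,"rx": 0,"ry": 0,"rz": -36,"hand": 70},{"tx": -66,"ty": 70,"tz": 0,"rx": 0,"ry": 0,"rz": -36,"hand": 70},{"tx": -66,"ty": 70,"tz": 0,"rx": 0,"ry": 0,"rz": -36,"hand": 70},{"tx": -66,"ty": 70,"tz": 0,"rx": 0,"ry": 0,"rz": -36,"hand": 70},{"tx": -66,"ty": 70,"tz": 0,"rx": 0,"ry": 0,"rz": -36,"hand": 70}]' --newtons 30

```text
clock: 1.58
tcp_pos: [0.5899, 0.2339, 0.2985]
orientation: [[-0.585, 0.811, -0.0], [0.811, 0.585, -0.0], [0.0, -0.0, -1.0]]
ft_force: [0.2, -0.1, -1.1]
grip_width: 0.0701
grasp_force: 0.0
```

Emit:
step_arm --steps '[{"tx": 0,"ty": 0,"tz": 40,"rx": 0,"ry": 0,"rz": 0,"hand": 70},{"tx": 0,"ty": 0,"tz": 40,"rx": 0,"ry": 0,"rz": 0,"hand": 70},{"tx": 0,"ty": 0,"tz": 40,"rx": 0,"ry": 0,"rz": 0,"hand": 70},{"tx": 0,"ty": 0,"tz": 40,"rx": 0,"ry": 0,"rz": 0,"hand": 70}]' --newtons 30

```text
clock: 1.92
tcp_pos: [0.5901, 0.2342, 0.2597]
orientation: [[-0.587, 0.809, 0.0], [0.809, 0.587, 0.0], [-0.0, 0.0, -1.0]]
ft_force: [0.7, -0.2, 0.9]
grip_width: 0.0698
grasp_force: 0.0
```

```bash
cat > go.py <<'E'
# usage: go.py x y z [yaw_deg of closing axis] : shift in tool axes (mm) and rz (deg)
from h import *; import sys
s=state(); R=np.array(s['orientation']); p=np.array(s['tcp_pos']); t=np.array([float(a) for a in sys.argv[1:4]])
print('t mm',(R.T@(t-p)*1000).round(1),'yaw',np.degrees(np.arctan2(R[1,1],R[0,1])).round(2),'p',p.round(4),'F',s['ft_force'].round(1),'grip',round(s['grip_width'],4),round(s['grasp_force'],1),'t',s['clock'], 'tilt',R[:2,2].round(4),'j',s['joints'].round(2))
E
python3 go.py .5893 .2345 .135
```

```text
t mm [  0.7  -0.5 124.7] yaw 35.95 p [0.5901 0.2342 0.2597] F [ 0.7 -0.2  0.9] grip 0.0698 0.0 t 1.9167 tilt [0.0002 0.    ] j [ 0.19  0.3   1.42 -0.    1.42 -0.44]
```

Emit:
step_arm --steps '[{"tx": 0,"ty": 0,"tz": 40,"rx": 0,"ry": 0,"rz": 0,"hand": 70},{"tx": 0,"ty": 0,"tz": 80,"rx": 0,"ry": 0,"rz": 0,"hand": 70},{"tx": 0,"ty": 0,"tz": 110,"rx": 0,"ry": 0,"rz": 0,"hand": 70},{"tx": 0,"ty": 0,"tz": 124,"rx": 0,"ry": 0,"rz": 0,"hand": 50},{"tx": 0,"ty": 0,"tz": 124,"rx": 0,"ry": 0,"rz": 0,"hand": 40},{"tx": 0,"ty": 0,"tz": 124,"rx": 0,"ry": 0,"rz": 0,"hand": 30},{"tx": 0,"ty": 0,"tz": 124,"rx": 0,"ry": 0,"rz": 0,"hand": 20},{"tx": 0,"ty": 0,"tz": 124,"rx": 0,"ry": 0,"rz": 0,"hand": 10}]' --newtons 30

```text
clock: 2.58
tcp_pos: [0.592, 0.2345, 0.1379]
orientation: [[-0.588, 0.809, 0.005], [0.809, 0.588, 0.001], [-0.002, 0.005, -1.0]]
ft_force: [-0.1, 0.4, 0.2]
grip_width: 0.0388
grasp_force: 0.0
```

Emit:
step_arm --steps '[{"tx": 0,"ty": 0,"tz": 0,"rx": 0,"ry": 0,"rz": 0,"hand": 5},{"tx": 0,"ty": 0,"tz": 0,"rx": 0,"ry": 0,"rz": 0,"hand": 5},{"tx": 0,"ty": 0,"tz": 0,"rx": 0,"ry": 0,"rz": 0,"hand": 5},{"tx": 0,"ty": 0,"tz": 0,"rx": 0,"ry": 0,"rz": 0,"hand": 5}]' --newtons 40

```text
clock: 2.92
tcp_pos: [0.5908, 0.2342, 0.1355]
orientation: [[-0.588, 0.809, 0.002], [0.809, 0.588, 0.001], [-0.001, 0.002, -1.0]]
ft_force: [2.2, 1.3, 1.5]
grip_width: 0.0156
grasp_force: 39.9
```

```bash
python3 go.py .5893 .2345 .235
```

```text
t mm [  1.   -0.8 -99.5] yaw 36.0 p [0.5908 0.2342 0.1355] F [2.2 1.3 1.5] grip 0.0156 39.9 t 2.9167 tilt [0.0022 0.0005] j [ 0.19  0.41  1.53  0.    1.19 -0.44]
```

Emit:
step_arm --steps '[{"tx": 0,"ty": 0,"tz": -8,"rx": 0,"ry": 0,"rz": 0,"hand": 5},{"tx": 0,"ty": 0,"tz": -22,"rx": 0,"ry": 0,"rz": 0,"hand": 5},{"tx": 0,"ty": 0,"tz": -40,"rx": 0,"ry": 0,"rz": 0,"hand": 5},{"tx": 0,"ty": 0,"tz": -60,"rx": 0,"ry": 0,"rz": 0,"hand": 5},{"tx": 0,"ty": 0,"tz": -78,"rx": 0,"ry": 0,"rz": 0,"hand": 5},{"tx": 0,"ty": 0,"tz": -88,"rx": 0,"ry": 0,"rz": 0,"hand": 5},{"tx": 0,"ty": 0,"tz": -92,"rx": 0,"ry": 0,"rz": 0,"hand": 5}]' --newtons 40

```text
clock: 3.5
tcp_pos: [0.5906, 0.2342, 0.229]
orientation: [[-0.588, 0.809, 0.003], [0.809, 0.588, 0.001], [-0.001, 0.002, -1.0]]
ft_force: [1.5, 1.3, -7.5]
grip_width: 0.0154
grasp_force: 40.0
```

Emit:
step_arm --steps '[{"tx": -10,"ty": -7,"tz": 0,"rx": 0,"ry": 0,"rz": 0,"hand": 5},{"tx": -28,"ty": -19,"tz": 0,"rx": 0,"ry": 0,"rz": 0,"hand": 5},{"tx": -50,"ty": -34,"tz": 0,"rx": 0,"ry": 0,"rz": 0,"hand": 5},{"tx": -74,"ty": -50,"tz": 0,"rx": 0,"ry": 0,"rz": 0,"hand": 5},{"tx": -98,"ty": -66,"tz": 0,"rx": 0,"ry": 0,"rz": 0,"hand": 5},{"tx": -122,"ty": -82,"tz": 0,"rx": 0,"ry": 0,"rz": 0,"hand": 5},{"tx": -146,"ty": -98,"tz": 0,"rx": 0,"ry": 0,"rz": 0,"hand": 5},{"tx": -170,"ty": -114,"tz": 0,"rx": 0,"ry": 0,"rz": 0,"hand": 5}]' --newtons 40

```text
clock: 4.17
tcp_pos: [0.5962, 0.0273, 0.2247]
orientation: [[-0.588, 0.809, -0.004], [0.809, 0.588, 0.0], [0.002, -0.003, -1.0]]
ft_force: [0.4, 0.4, -7.5]
grip_width: 0.0156
grasp_force: 40.0
```

Emit:
step_arm --steps '[{"tx": -24,"ty": -16,"tz": 0,"rx": 0,"ry": 0,"rz": 0,"hand": 5},{"tx": -48,"ty": -32,"tz": 0,"rx": 0,"ry": 0,"rz": 0,"hand": 5},{"tx": -72,"ty": -48,"tz": 0,"rx": 0,"ry": 0,"rz": 0,"hand": 5},{"tx": -95,"ty": -63,"tz": 0,"rx": 0,"ry": 0,"rz": 0,"hand": 5},{"tx": -117,"ty": -78,"tz": 0,"rx": 0,"ry": 0,"rz": 0,"hand": 5},{"tx": -134,"ty": -90,"tz": 0,"rx": 0,"ry": 0,"rz": 0,"hand": 5},{"tx": -145,"ty": -97,"tz": 0,"rx": 0,"ry": 0,"rz": 0,"hand": 5},{"tx": -150,"ty": -100,"tz": 0,"rx": 0,"ry": 0,"rz": 0,"hand": 5}]' --newtons 40

```text
clock: 4.83
tcp_pos: [0.6038, -0.1531, 0.2252]
orientation: [[-0.586, 0.81, -0.003], [0.81, 0.586, 0.0], [0.002, -0.002, -1.0]]
ft_force: [0.7, -0.6, -7.4]
grip_width: 0.0154
grasp_force: 40.0
```

```bash
python3 go.py .606 -.1515 .154; python3 - <<'E'
from h import *
d=snap('wrist','w2'); e=snap('scene','s2'); f=snap('side','d2')
a=[cv2.resize(cv2.imread(f'pics/{n}.png'),(400,300)) for n in('w2','s2')]
cv2.imwrite('pics/c2.png',np.hstack(a+[]))
E
```

```text
t mm [-0.1  2.9 71.2] yaw 35.86 p [ 0.6038 -0.1531  0.2252] F [ 0.7 -0.6 -7.4] grip 0.0154 40.0 t 4.8333 tilt [-0.0026  0.0002] j [-0.44  0.3   1.49 -0.    1.35 -1.06]
```

View pics/c2.png

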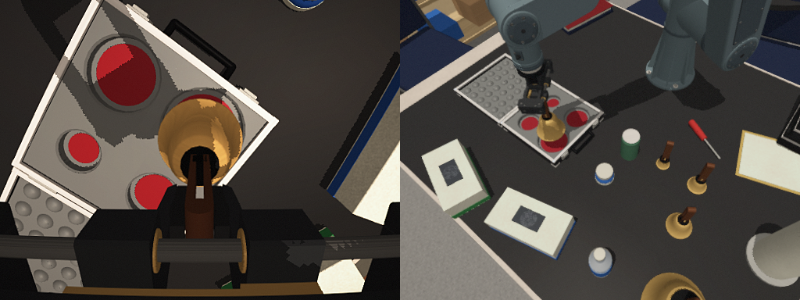

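The 104 bell hangs upright over its well, with the rim at (200,130) in the left half. Lowering it now.

Emit:
step_arm --steps '[{"tx": 0,"ty": 2,"tz": 10,"rx": 0,"ry": 0,"rz": 0,"hand": 5},{"tx": 0,"ty": 2,"tz": 25,"rx": 0,"ry": 0,"rz": 0,"hand": 5},{"tx": 0,"ty": 2,"tz": 40,"rx": 0,"ry": 0,"rz": 0,"hand": 5},{"tx": 0,"ty": 2,"tz": 50,"rx": 0,"ry": 0,"rz": 0,"hand": 5},{"tx": 0,"ty": 2,"tz": 58,"rx": 0,"ry": 0,"rz": 0,"hand": 5},{"tx": 0,"ty": 2,"tz": 63,"rx": 0,"ry": 0,"rz": 0,"hand": 5},{"tx": 0,"ty": 2,"tz": 66,"rx": 0,"ry": 0,"rz": 0,"hand": 5},{"tx": 0,"ty": 2,"tz": 67,"rx": 0,"ry": 0,"rz": 0,"hand": 5}]' --newtons 40

```text
clock: 5.65
tcp_pos: [0.6067, -0.1492, 0.1594]
orientation: [[-0.588, 0.809, -0.0], [0.809, 0.588, 0.0], [0.0, -0.0, -1.0]]
ft_force: [-0.5, 0.2, -7.8]
grip_width: 0.0155
grasp_force: 40.0
```

Emit:
step_arm --steps '[{"tx": 0,"ty": 0,"tz": 1,"rx": 0,"ry": 0,"rz": 0,"hand": 5},{"tx": 0,"ty": 0,"tz": 2,"rx": 0,"ry": 0,"rz": 0,"hand": 5},{"tx": 0,"ty": 0,"tz": 3,"rx": 0,"ry": 0,"rz": 0,"hand": 5},{"tx": 0,"ty": 0,"tz": 3,"rx": 0,"ry": 0,"rz": 0,"hand": 5}]' --newtons 40

```text
clock: 5.98
tcp_pos: [0.6067, -0.1496, 0.157]
orientation: [[-0.588, 0.809, 0.0], [0.809, 0.588, -0.0], [-0.0, 0.0, -1.0]]
ft_force: [-0.3, -0.3, -7.1]
grip_width: 0.0153
grasp_force: 40.0
```

```bash
python3 go.py .606 -.1515 .154
```

```text
t mm [-1.1 -1.7  3. ] yaw 35.99 p [ 0.6067 -0.1496  0.157 ] F [-0.3 -0.3 -7.1] grip 0.0153 40.0 t 5.9833 tilt [ 0.0005 -0.0002] j [-0.43  0.37  1.55  0.    1.23 -1.06]
```

Emit:
step_arm --steps '[{"tx": -1,"ty": -1,"tz": 1,"rx": 0,"ry": 0,"rz": 0,"hand": 5},{"tx": -1,"ty": -1,"tz": 2,"rx": 0,"ry": 0,"rz": 0,"hand": 5},{"tx": -1,"ty": -1,"tz": 3,"rx": 0,"ry": 0,"rz": 0,"hand": 5},{"tx": -1,"ty": -1,"tz": 4,"rx": 0,"ry": 0,"rz": 0,"hand": 5},{"tx": -1,"ty": -1,"tz": 4,"rx": 0,"ry": 0,"rz": 0,"hand": 5}]' --newtons 40

```text
clock: 6.4
tcp_pos: [0.6067, -0.151, 0.1539]
orientation: [[-0.588, 0.809, 0.001], [0.809, 0.588, -0.001], [-0.001, 0.0, -1.0]]
ft_force: [-3.0, 1.4, 2.0]
grip_width: 0.0156
grasp_force: 40.0
```

```bash
python3 go.py .606 -.1515 .154
```

```text
t mm [ 0.  -0.9 -0.1] yaw 36.01 p [ 0.6067 -0.151   0.1539] F [-3.   1.4  2. ] grip 0.0156 40.0 t 6.4 tilt [ 0.0009 -0.0005] j [-0.43  0.37  1.55 -0.    1.22 -1.06]
```

Emit:
step_arm --steps '[{"tx": 0,"ty": 0,"tz": 0,"rx": 0,"ry": 0,"rz": 0,"hand": 18},{"tx": 0,"ty": 0,"tz": 0,"rx": 0,"ry": 0,"rz": 0,"hand": 22},{"tx": 0,"ty": 0,"tz": 0,"rx": 0,"ry": 0,"rz": 0,"hand": 30},{"tx": 0,"ty": 0,"tz": 0,"rx": 0,"ry": 0,"rz": 0,"hand": 50},{"tx": 0,"ty": 0,"tz": -15,"rx": 0,"ry": 0,"rz": 0,"hand": 60},{"tx": 0,"ty": 0,"tz": -50,"rx": 0,"ry": 0,"rz": 0,"hand": 60},{"tx": 0,"ty": 0,"tz": -90,"rx": 0,"ry": 0,"rz": 0,"hand": 60},{"tx": 0,"ty": 0,"tz": -130,"rx": 0,"ry": 0,"rz": 0,"hand": 60}]' --newtons 40

```text
clock: 7.07
tcp_pos: [0.6059, -0.1507, 0.2835]
orientation: [[-0.588, 0.809, -0.001], [0.809, 0.588, 0.001], [0.001, -0.001, -1.0]]
ft_force: [0.8, 0.1, 0.5]
grip_width: 0.0587
grasp_force: 0.0
```

```bash
python3 go.py .5855 .390 .28; python3 - <<'E'
from h import *
e=snap('scene','s3'); f=snap('side','d3')
a=[cv2.imread(f'pics/{n}.png')[60:300,100:500] for n in('s3','d3')]
a[1]=cv2.imread('pics/d3.png')[140:380,100:500]
cv2.imwrite('pics/c3.png',np.hstack(a))
E
```

```text
t mm [449.4 301.3   3.9] yaw 36.0 p [ 0.6059 -0.1507  0.2835] F [0.8 0.1 0.5] grip 0.0587 0.0 t 7.0667 tilt [-0.0015  0.0007] j [-0.43  0.26  1.42  0.    1.46 -1.06]
```

View pics/c3.png

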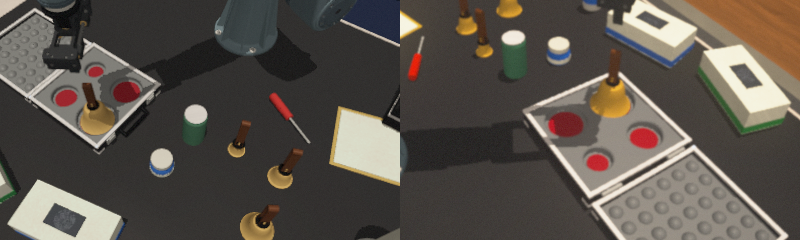

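104 stands upright in its well at (97,118) left and (612,95) right. Next is 86.

Emit:
step_arm --steps '[{"tx": 225,"ty": 150,"tz": 0,"rx": 0,"ry": 0,"rz": 0,"hand": 60},{"tx": 225,"ty": 150,"tz": 0,"rx": 0,"ry": 0,"rz": 0,"hand": 60},{"tx": 225,"ty": 150,"tz": 0,"rx": 0,"ry": 0,"rz": 0,"hand": 60},{"tx": 225,"ty": 150,"tz": 0,"rx": 0,"ry": 0,"rz": 0,"hand": 60},{"tx": 225,"ty": 150,"tz": 0,"rx": 0,"ry": 0,"rz": 0,"hand": 60},{"tx": 225,"ty": 150,"tz": 0,"rx": 0,"ry": 0,"rz": 0,"hand": 60},{"tx": 225,"ty": 150,"tz": 0,"rx": 0,"ry": 0,"rz": 0,"hand": 60}]' --newtons 40

```text
clock: 7.75
tcp_pos: [0.5947, 0.1238, 0.2826]
orientation: [[-0.59, 0.807, 0.0], [0.807, 0.59, 0.002], [0.001, 0.001, -1.0]]
ft_force: [-0.5, -0.1, -0.3]
grip_width: 0.06
grasp_force: 0.0
```

Emit:
step_arm --steps '[{"tx": 225,"ty": 151,"tz": 0,"rx": 0,"ry": 0,"rz": 0,"hand": 60},{"tx": 225,"ty": 151,"tz": 0,"rx": 0,"ry": 0,"rz": 0,"hand": 60},{"tx": 225,"ty": 151,"tz": 0,"rx": 0,"ry": 0,"rz": 0,"hand": 60},{"tx": 225,"ty": 151,"tz": 0,"rx": 0,"ry": 0,"rz": 0,"hand": 60},{"tx": 225,"ty": 151,"tz": 0,"rx": 0,"ry": 0,"rz": 0,"hand": 60},{"tx": 225,"ty": 151,"tz": 0,"rx": 0,"ry": 0,"rz": 0,"hand": 60},{"tx": 225,"ty": 151,"tz": 0,"rx": 0,"ry": 0,"rz": 0,"hand": 60},{"tx": 225,"ty": 151,"tz": 0,"rx": 0,"ry": 0,"rz": 0,"hand": 60}]' --newtons 40

```text
clock: 8.42
tcp_pos: [0.5838, 0.395, 0.2817]
orientation: [[-0.592, 0.806, -0.001], [0.806, 0.592, 0.001], [0.001, 0.0, -1.0]]
ft_force: [0.5, 0.1, 0.4]
grip_width: 0.06
grasp_force: 0.0
```

Emit:
step_arm --steps '[{"tx": 0,"ty": 0,"tz": 20,"rx": 0,"ry": 0,"rz": 0,"hand": 60},{"tx": 0,"ty": 0,"tz": 40,"rx": 0,"ry": 0,"rz": 0,"hand": 60},{"tx": 0,"ty": 0,"tz": 50,"rx": 0,"ry": 0,"rz": 0,"hand": 60},{"tx": 0,"ty": 0,"tz": 50,"rx": 0,"ry": 0,"rz": 0,"hand": 60}]' --newtons 40

```text
clock: 8.75
tcp_pos: [0.584, 0.3885, 0.2289]
orientation: [[-0.587, 0.809, -0.005], [0.809, 0.587, -0.003], [0.001, -0.006, -1.0]]
ft_force: [-0.4, 0.7, -0.4]
grip_width: 0.0599
grasp_force: 0.0
```

```bash
python3 go.py .5855 .390 .128;python3 - <<'E'
from h import *
d=snap('wrist','w4'); 
for q in((.5855,.390),(.4225,.3675)):print(proj(d,[*q,.165])/.64)
cv2.imwrite('pics/w4b.png',cv2.resize(cv2.imread('pics/w4.png'),(800,600)))
E
```

```text
t mm [  0.2   2.6 100.9] yaw 35.96 p [0.584  0.3885 0.2289] F [-0.4  0.7 -0.4] grip 0.0599 0.0 t 8.75 tilt [-0.0054 -0.0027] j [ 0.42  0.47  1.26 -0.    1.42 -0.21]Traceback (most recent call last):
  File "<stdin>", line 3, in <module>
  File "h.py", line 21, in proj
    T=np.linalg.inv(cam(d)); c=T[:3,:3]@np.array(P)+T[:3,3]; x=c[:2]/c[2]; x=x*(1+d['k1']*(x@x))
                    ~~~^^^
  File "h.py", line 11, in cam
    W=np.eye(4); W[:3,:3]=np.array(d['st']['orientation']); W[:3,3]=d['st']['tcp_pos']
                                   ~^^^^^^
KeyError: 'st'
```

Emit:
step_arm --steps '[{"tx": 0,"ty": 2,"tz": 30,"rx": 0,"ry": 0,"rz": 0,"hand": 60},{"tx": 0,"ty": 2,"tz": 65,"rx": 0,"ry": 0,"rz": 0,"hand": 60},{"tx": 0,"ty": 2,"tz": 90,"rx": 0,"ry": 0,"rz": 0,"hand": 60},{"tx": 0,"ty": 2,"tz": 101,"rx": 0,"ry": 0,"rz": 0,"hand": 55},{"tx": 0,"ty": 2,"tz": 101,"rx": 0,"ry": 0,"rz": 0,"hand": 40},{"tx": 0,"ty": 2,"tz": 101,"rx": 0,"ry": 0,"rz": 0,"hand": 30},{"tx": 0,"ty": 2,"tz": 101,"rx": 0,"ry": 0,"rz": 0,"hand": 20},{"tx": 0,"ty": 2,"tz": 101,"rx": 0,"ry": 0,"rz": 0,"hand": 10}]' --newtons 30

```text
clock: 9.47
tcp_pos: [0.5886, 0.3919, 0.1348]
orientation: [[-0.588, 0.809, 0.004], [0.809, 0.588, 0.002], [-0.001, 0.005, -1.0]]
ft_force: [-0.0, -0.5, -0.4]
grip_width: 0.0303
grasp_force: 0.0
```

Emit:
step_arm --steps '[{"tx": 0,"ty": 0,"tz": 0,"rx": 0,"ry": 0,"rz": 0,"hand": 5},{"tx": 0,"ty": 0,"tz": 0,"rx": 0,"ry": 0,"rz": 0,"hand": 5},{"tx": 0,"ty": 0,"tz": 0,"rx": 0,"ry": 0,"rz": 0,"hand": 5},{"tx": 0,"ty": 0,"tz": 0,"rx": 0,"ry": 0,"rz": 0,"hand": 5},{"tx": 0,"ty": 0,"tz": 0,"rx": 0,"ry": 0,"rz": 0,"hand": 5}]' --newtons 40

```text
clock: 9.88
tcp_pos: [0.5874, 0.3914, 0.1331]
orientation: [[-0.588, 0.809, 0.001], [0.809, 0.588, 0.0], [-0.0, 0.001, -1.0]]
ft_force: [-2.1, -0.6, 6.2]
grip_width: 0.0158
grasp_force: 40.0
```

```bash
python3 go.py .4705 -.152 .22
```

```text
t mm [-370.9 -413.9  -87.2] yaw 36.0 p [0.5874 0.3914 0.1331] F [-2.1 -0.6  6.2] grip 0.0158 40.0 t 9.8833 tilt [0.0013 0.0003] j [ 0.42  0.56  1.33 -0.    1.26 -0.21]
```

Emit:
step_arm --steps '[{"tx": 0,"ty": 0,"tz": -8,"rx": 0,"ry": 0,"rz": 0,"hand": 5},{"tx": 0,"ty": 0,"tz": -24,"rx": 0,"ry": 0,"rz": 0,"hand": 5},{"tx": 0,"ty": 0,"tz": -46,"rx": 0,"ry": 0,"rz": 0,"hand": 5},{"tx": 0,"ty": 0,"tz": -72,"rx": 0,"ry": 0,"rz": 0,"hand": 5},{"tx": 0,"ty": 0,"tz": -98,"rx": 0,"ry": 0,"rz": 0,"hand": 5},{"tx": -6,"ty": -7,"tz": -120,"rx": 0,"ry": 0,"rz": 0,"hand": 5},{"tx": -17,"ty": -19,"tz": -135,"rx": 0,"ry": 0,"rz": 0,"hand": 5},{"tx": -33,"ty": -37,"tz": -140,"rx": 0,"ry": 0,"rz": 0,"hand": 5}]' --newtons 40

```text
clock: 10.55
tcp_pos: [0.5771, 0.3442, 0.2748]
orientation: [[-0.589, 0.808, 0.004], [0.808, 0.589, 0.002], [-0.0, 0.005, -1.0]]
ft_force: [1.6, -1.0, -3.7]
grip_width: 0.0155
grasp_force: 40.0
```

Emit:
step_arm --steps '[{"tx": -21,"ty": -23,"tz": 0,"rx": 0,"ry": 0,"rz": 0,"hand": 5},{"tx": -44,"ty": -49,"tz": 0,"rx": 0,"ry": 0,"rz": 0,"hand": 5},{"tx": -68,"ty": -76,"tz": 0,"rx": 0,"ry": 0,"rz": 0,"hand": 5},{"tx": -92,"ty": -103,"tz": 0,"rx": 0,"ry": 0,"rz": 0,"hand": 5},{"tx": -116,"ty": -130,"tz": 0,"rx": 0,"ry": 0,"rz": 0,"hand": 5},{"tx": -140,"ty": -156,"tz": 0,"rx": 0,"ry": 0,"rz": 0,"hand": 5},{"tx": -164,"ty": -183,"tz": 0,"rx": 0,"ry": 0,"rz": 0,"hand": 5},{"tx": -188,"ty": -210,"tz": 0,"rx": 0,"ry": 0,"rz": 0,"hand": 5}]' --newtons 40

```text
clock: 11.22
tcp_pos: [0.5159, 0.066, 0.2713]
orientation: [[-0.588, 0.809, -0.001], [0.809, 0.588, 0.0], [0.001, -0.001, -1.0]]
ft_force: [0.3, -1.9, -4.0]
grip_width: 0.0156
grasp_force: 40.0
```

Emit:
step_arm --steps '[{"tx": -24,"ty": -27,"tz": 0,"rx": 0,"ry": 0,"rz": 0,"hand": 5},{"tx": -48,"ty": -54,"tz": 0,"rx": 0,"ry": 0,"rz": 0,"hand": 5},{"tx": -72,"ty": -80,"tz": 0,"rx": 0,"ry": 0,"rz": 0,"hand": 5},{"tx": -96,"ty": -107,"tz": 0,"rx": 0,"ry": 0,"rz": 0,"hand": 5},{"tx": -118,"ty": -131,"tz": 0,"rx": 0,"ry": 0,"rz": 0,"hand": 5},{"tx": -135,"ty": -150,"tz": 0,"rx": 0,"ry": 0,"rz": 0,"hand": 5},{"tx": -146,"ty": -162,"tz": 0,"rx": 0,"ry": 0,"rz": 0,"hand": 5},{"tx": -150,"ty": -167,"tz": 0,"rx": 0,"ry": 0,"rz": 0,"hand": 5}]' --newtons 40

```text
clock: 11.88
tcp_pos: [0.4693, -0.1543, 0.2714]
orientation: [[-0.586, 0.811, -0.001], [0.811, 0.586, -0.0], [0.0, -0.001, -1.0]]
ft_force: [-1.1, 1.2, -2.7]
grip_width: 0.0156
grasp_force: 40.0
```

Emit:
step_arm --steps '[{"tx": 0,"ty": 0,"tz": 10,"rx": 0,"ry": 0,"rz": 0,"hand": 5},{"tx": 0,"ty": 0,"tz": 28,"rx": 0,"ry": 0,"rz": 0,"hand": 5},{"tx": 0,"ty": 0,"tz": 45,"rx": 0,"ry": 0,"rz": 0,"hand": 5},{"tx": 0,"ty": 0,"tz": 55,"rx": 0,"ry": 0,"rz": 0,"hand": 5},{"tx": 0,"ty": 0,"tz": 55,"rx": 0,"ry": 0,"rz": 0,"hand": 5},{"tx": 0,"ty": 0,"tz": 55,"rx": 0,"ry": 0,"rz": 0,"hand": 5}]' --newtons 40

```text
clock: 12.38
tcp_pos: [0.4699, -0.151, 0.2161]
orientation: [[-0.589, 0.808, -0.001], [0.808, 0.589, 0.001], [0.002, -0.0, -1.0]]
ft_force: [0.8, -0.5, -3.7]
grip_width: 0.0156
grasp_force: 40.0
```

```bash
python3 go.py .4713 -.152 .1516
```

```text
t mm [-1.7  0.6 64.5] yaw 36.07 p [ 0.4699 -0.151   0.2161] F [ 0.8 -0.5 -3.7] grip 0.0156 40.0 t 12.3833 tilt [-0.0014  0.0012] j [-0.55  0.02  1.83  0.    1.29 -1.18]
```

Emit:
step_arm --steps '[{"tx": -1,"ty": 1,"tz": 12,"rx": 0,"ry": 0,"rz": 0,"hand": 5},{"tx": -1,"ty": 1,"tz": 28,"rx": 0,"ry": 0,"rz": 0,"hand": 5},{"tx": -1,"ty": 1,"tz": 42,"rx": 0,"ry": 0,"rz": 0,"hand": 5},{"tx": -1,"ty": 1,"tz": 52,"rx": 0,"ry": 0,"rz": 0,"hand": 5},{"tx": -1,"ty": 1,"tz": 58,"rx": 0,"ry": 0,"rz": 0,"hand": 5},{"tx": -1,"ty": 1,"tz": 60,"rx": 0,"ry": 0,"rz": 0,"hand": 5},{"tx": -1,"ty": 1,"tz": 62,"rx": 0,"ry": 0,"rz": 0,"hand": 5},{"tx": -1,"ty": 1,"tz": 63,"rx": 0,"ry": 0,"rz": 0,"hand": 5}]' --newtons 40

```text
clock: 13.05
tcp_pos: [0.472, -0.1527, 0.1543]
orientation: [[-0.588, 0.809, 0.001], [0.809, 0.588, -0.001], [-0.001, 0.0, -1.0]]
ft_force: [0.5, -0.1, -4.2]
grip_width: 0.0159
grasp_force: 40.0
```

Emit:
step_arm --steps '[{"tx": 0,"ty": 0,"tz": 0.5,"rx": 0,"ry": 0,"rz": 0,"hand": 5},{"tx": 0,"ty": 0,"tz": 1,"rx": 0,"ry": 0,"rz": 0,"hand": 5},{"tx": 0,"ty": 0,"tz": 1.5,"rx": 0,"ry": 0,"rz": 0,"hand": 5},{"tx": 0,"ty": 0,"tz": 1.5,"rx": 0,"ry": 0,"rz": 0,"hand": 5}]' --newtons 40

```text
clock: 13.38
tcp_pos: [0.4717, -0.1525, 0.1525]
orientation: [[-0.588, 0.809, 0.0], [0.809, 0.588, -0.0], [-0.0, 0.0, -1.0]]
ft_force: [0.6, 0.1, -2.9]
grip_width: 0.0156
grasp_force: 40.0
```

```bash
python3 go.py .4713 -.152 .1516
```

```text
t mm [0.6 0.  0.9] yaw 36.0 p [ 0.4717 -0.1525  0.1525] F [ 0.6  0.1 -2.9] grip 0.0156 40.0 t 13.3833 tilt [ 0.0004 -0.0003] j [-0.55  0.1   1.88 -0.    1.16 -1.18]
```

Emit:
step_arm --steps '[{"tx": 0,"ty": 0,"tz": 1,"rx": 0,"ry": 0,"rz": 0,"hand": 5},{"tx": 0,"ty": 0,"tz": 1.5,"rx": 0,"ry": 0,"rz": 0,"hand": 5},{"tx": 0,"ty": 0,"tz": 1.5,"rx": 0,"ry": 0,"rz": 0,"hand": 18},{"tx": 0,"ty": 0,"tz": 1.5,"rx": 0,"ry": 0,"rz": 0,"hand": 25},{"tx": 0,"ty": 0,"tz": 1.5,"rx": 0,"ry": 0,"rz": 0,"hand": 45},{"tx": 0,"ty": 0,"tz": 0,"rx": 0,"ry": 0,"rz": 0,"hand": 60},{"tx": 0,"ty": 0,"tz": -20,"rx": 0,"ry": 0,"rz": 0,"hand": 60},{"tx": 0,"ty": 0,"tz": -60,"rx": 0,"ry": 0,"rz": 0,"hand": 60}]' --newtons 40

```text
clock: 14.05
tcp_pos: [0.4687, -0.1507, 0.2084]
orientation: [[-0.588, 0.809, -0.008], [0.809, 0.588, 0.005], [0.009, -0.004, -1.0]]
ft_force: [1.0, -0.2, 0.0]
grip_width: 0.0496
grasp_force: 0.0
```

Emit:
step_arm --steps '[{"tx": 0,"ty": 0,"tz": -40,"rx": 0,"ry": 0,"rz": 0,"hand": 60},{"tx": 0,"ty": 0,"tz": -80,"rx": 0,"ry": 0,"rz": 0,"hand": 60},{"tx": 0,"ty": 0,"tz": -80,"rx": 0,"ry": 0,"rz": 0,"hand": 60}]' --newtons 40

```text
clock: 14.3
tcp_pos: [0.4749, -0.1543, 0.3012]
orientation: [[-0.588, 0.809, 0.012], [0.809, 0.588, -0.007], [-0.013, 0.005, -1.0]]
ft_force: [1.3, -0.7, 1.7]
grip_width: 0.0598
grasp_force: 0.0
```

```bash
python3 go.py .4225 .3675 .285; python3 - <<'E'
from h import *
e=snap('scene','s5'); f=snap('side','d5')
a=[cv2.imread(f'pics/s5.png')[60:300,100:500],cv2.imread('pics/d5.png')[140:380,100:500]]
cv2.imwrite('pics/c5.png',np.hstack(a))
E
```

```text
t mm [453.1 264.4  11.8] yaw 36.02 p [ 0.4749 -0.1543  0.3012] F [ 1.3 -0.7  1.7] grip 0.0598 0.0 t 14.3 tilt [ 0.0121 -0.0073] j [-0.55 -0.05  1.72  0.    1.45 -1.18]
```

View pics/c5.png

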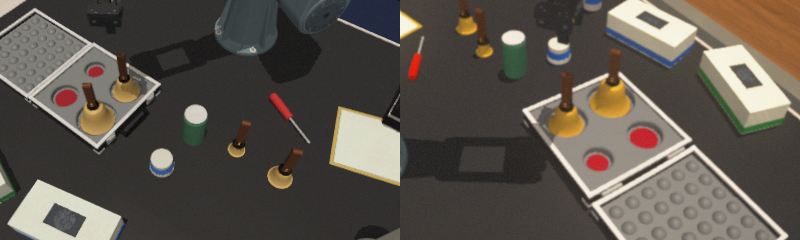

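104 and 86 stand upright in their wells, at (97,118) and (125,90) on the left. Next is 68.

Emit:
step_arm --steps '[{"tx": 225,"ty": 133,"tz": 0,"rx": 0,"ry": 0,"rz": 0,"hand": 60},{"tx": 225,"ty": 133,"tz": 0,"rx": 0,"ry": 0,"rz": 0,"hand": 60},{"tx": 225,"ty": 133,"tz": 0,"rx": 0,"ry": 0,"rz": 0,"hand": 60},{"tx": 225,"ty": 133,"tz": 0,"rx": 0,"ry": 0,"rz": 0,"hand": 60},{"tx": 225,"ty": 133,"tz": 0,"rx": 0,"ry": 0,"rz": 0,"hand": 60},{"tx": 225,"ty": 133,"tz": 0,"rx": 0,"ry": 0,"rz": 0,"hand": 60},{"tx": 225,"ty": 133,"tz": 0,"rx": 0,"ry": 0,"rz": 0,"hand": 60}]' --newtons 40

```text
clock: 14.98
tcp_pos: [0.4446, 0.1125, 0.2902]
orientation: [[-0.591, 0.807, -0.004], [0.807, 0.591, 0.002], [0.004, -0.002, -1.0]]
ft_force: [-0.2, -0.2, 0.3]
grip_width: 0.0594
grasp_force: 0.0
```

Emit:
step_arm --steps '[{"tx": 225,"ty": 133,"tz": 0,"rx": 0,"ry": 0,"rz": 13,"hand": 60},{"tx": 225,"ty": 133,"tz": 0,"rx": 0,"ry": 0,"rz": 13,"hand": 60},{"tx": 225,"ty": 133,"tz": 0,"rx": 0,"ry": 0,"rz": 13,"hand": 60},{"tx": 225,"ty": 133,"tz": 0,"rx": 0,"ry": 0,"rz": 13,"hand": 60},{"tx": 225,"ty": 133,"tz": 0,"rx": 0,"ry": 0,"rz": 13,"hand": 60},{"tx": 225,"ty": 133,"tz": 0,"rx": 0,"ry": 0,"rz": 13,"hand": 60},{"tx": 225,"ty": 133,"tz": 0,"rx": 0,"ry": 0,"rz": 13,"hand": 60},{"tx": 225,"ty": 133,"tz": 0,"rx": 0,"ry": 0,"rz": 13,"hand": 60}]' --newtons 40

```text
clock: 15.65
tcp_pos: [0.42, 0.3715, 0.2895]
orientation: [[-0.395, 0.919, -0.004], [0.919, 0.395, -0.0], [0.001, -0.004, -1.0]]
ft_force: [-0.3, -0.6, -0.2]
grip_width: 0.0602
grasp_force: 0.0
```

Emit:
step_arm --steps '[{"tx": 0,"ty": 0,"tz": 30,"rx": 0,"ry": 0,"rz": 0,"hand": 60},{"tx": 0,"ty": 0,"tz": 50,"rx": 0,"ry": 0,"rz": 0,"hand": 60},{"tx": 0,"ty": 0,"tz": 60,"rx": 0,"ry": 0,"rz": 0,"hand": 60},{"tx": 0,"ty": 0,"tz": 60,"rx": 0,"ry": 0,"rz": 0,"hand": 60},{"tx": 0,"ty": 0,"tz": 60,"rx": 0,"ry": 0,"rz": 0,"hand": 60}]' --newtons 40

```text
clock: 16.07
tcp_pos: [0.422, 0.3671, 0.2315]
orientation: [[-0.39, 0.921, -0.002], [0.921, 0.39, -0.001], [-0.0, -0.002, -1.0]]
ft_force: [0.4, 0.0, 0.6]
grip_width: 0.0601
grasp_force: 0.0
```

```bash
python3 go.py .4225 .3675 .121; python3 - <<'E'
from rim import *
s=state(); d=snap('wrist','w6'); d['st']=s
rims(d,{'50':((.423,.228),0),'68':((.4225,.3675),0)})
E
```

```text
t mm [  0.2   0.8 110.5] yaw 22.96 p [0.422  0.3671 0.2315] F [0.4 0.  0.6] grip 0.0601 0.0 t 16.0667 tilt [-0.0019 -0.0012] j [ 0.5   0.15  1.65 -0.    1.34  0.1 ]
50 [0.4229 0.2272] 18 0.0018
68 [0.4231 0.3666] 28 0.0003
```

View pics/w6.png

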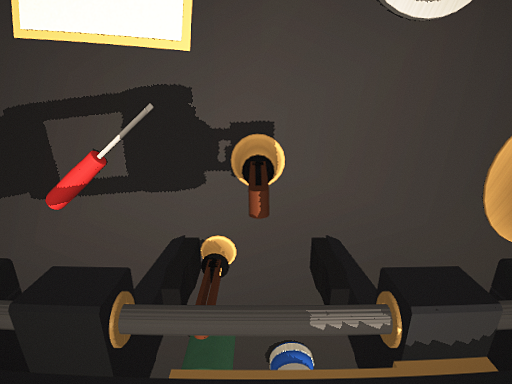

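The 68 handle at (258,200) is square to the fingers and centred. Grasping it.

Emit:
step_arm --steps '[{"tx": 0,"ty": 1,"tz": 35,"rx": 0,"ry": 0,"rz": 0,"hand": 60},{"tx": 0,"ty": 1,"tz": 72,"rx": 0,"ry": 0,"rz": 0,"hand": 60},{"tx": 0,"ty": 1,"tz": 98,"rx": 0,"ry": 0,"rz": 0,"hand": 60},{"tx": 0,"ty": 1,"tz": 110,"rx": 0,"ry": 0,"rz": 0,"hand": 55},{"tx": 0,"ty": 1,"tz": 110,"rx": 0,"ry": 0,"rz": 0,"hand": 40},{"tx": 0,"ty": 1,"tz": 110,"rx": 0,"ry": 0,"rz": 0,"hand": 30},{"tx": 0,"ty": 1,"tz": 110,"rx": 0,"ry": 0,"rz": 0,"hand": 20},{"tx": 0,"ty": 1,"tz": 110,"rx": 0,"ry": 0,"rz": 0,"hand": 10}]' --newtons 30

```text
clock: 16.78
tcp_pos: [0.4247, 0.3692, 0.1247]
orientation: [[-0.391, 0.92, 0.004], [0.92, 0.391, 0.002], [0.0, 0.004, -1.0]]
ft_force: [-0.1, -0.9, 0.5]
grip_width: 0.0305
grasp_force: 0.0
```

Emit:
step_arm --steps '[{"tx": 0,"ty": 0,"tz": 0,"rx": 0,"ry": 0,"rz": 0,"hand": 5},{"tx": 0,"ty": 0,"tz": 0,"rx": 0,"ry": 0,"rz": 0,"hand": 5},{"tx": 0,"ty": 0,"tz": 0,"rx": 0,"ry": 0,"rz": 0,"hand": 5},{"tx": 0,"ty": 0,"tz": 0,"rx": 0,"ry": 0,"rz": 0,"hand": 5},{"tx": 0,"ty": 0,"tz": 0,"rx": 0,"ry": 0,"rz": 0,"hand": 5}]' --newtons 40

```text
clock: 17.2
tcp_pos: [0.424, 0.3687, 0.1234]
orientation: [[-0.391, 0.92, 0.002], [0.921, 0.391, 0.001], [-0.0, 0.002, -1.0]]
ft_force: [0.5, -0.4, 6.6]
grip_width: 0.0159
grasp_force: 39.9
```

```bash
python3 go.py .606 -.285 .265;python3 go.py .545 0 .265
```

```text
t mm [-672.8  -87.6 -141.7] yaw 23.0 p [0.424  0.3687 0.1234] F [ 0.5 -0.4  6.6] grip 0.0159 39.9 t 17.2 tilt [0.0019 0.0008] j [ 0.5   0.28  1.74 -0.    1.12  0.1 ]
t mm [-386.7  -32.4 -141.6] yaw 23.0 p [0.424  0.3687 0.1234] F [ 0.5 -0.4  6.6] grip 0.0159 39.9 t 17.2 tilt [0.0019 0.0008] j [ 0.5   0.28  1.74 -0.    1.12  0.1 ]
```

Emit:
step_arm --steps '[{"tx": 0,"ty": 0,"tz": -8,"rx": 0,"ry": 0,"rz": 0,"hand": 5},{"tx": 0,"ty": 0,"tz": -26,"rx": 0,"ry": 0,"rz": 0,"hand": 5},{"tx": 0,"ty": 0,"tz": -54,"rx": 0,"ry": 0,"rz": 0,"hand": 5},{"tx": 0,"ty": 0,"tz": -90,"rx": 0,"ry": 0,"rz": 0,"hand": 5},{"tx": 0,"ty": 0,"tz": -130,"rx": 0,"ry": 0,"rz": 0,"hand": 5},{"tx": 0,"ty": 0,"tz": -170,"rx": 0,"ry": 0,"rz": 0,"hand": 5},{"tx": -8,"ty": -1,"tz": -203,"rx": 0,"ry": 0,"rz": 0,"hand": 5},{"tx": -25,"ty": -4,"tz": -215,"rx": 0,"ry": 0,"rz": 0,"hand": 5}]' --newtons 40

```text
clock: 17.87
tcp_pos: [0.43, 0.3455, 0.3433]
orientation: [[-0.393, 0.92, 0.007], [0.92, 0.393, 0.004], [0.001, 0.008, -1.0]]
ft_force: [0.9, 0.0, -3.3]
grip_width: 0.0157
grasp_force: 39.9
```

Emit:
step_arm --steps '[{"tx": -27,"ty": -4,"tz": 0,"rx": 0,"ry": 0,"rz": 0,"hand": 5},{"tx": -60,"ty": -10,"tz": 0,"rx": 0,"ry": 0,"rz": 0,"hand": 5},{"tx": -94,"ty": -15,"tz": 0,"rx": 0,"ry": 0,"rz": 0,"hand": 5},{"tx": -128,"ty": -20,"tz": 0,"rx": 0,"ry": 0,"rz": 0,"hand": 5},{"tx": -162,"ty": -26,"tz": 0,"rx": 0,"ry": 0,"rz": 0,"hand": 5},{"tx": -196,"ty": -31,"tz": 0,"rx": 0,"ry": 0,"rz": 0,"hand": 5},{"tx": -230,"ty": -37,"tz": 0,"rx": 0,"ry": 0,"rz": 0,"hand": 5},{"tx": -264,"ty": -42,"tz": 0,"rx": 0,"ry": 0,"rz": 0,"hand": 5}]' --newtons 40

```text
clock: 18.53
tcp_pos: [0.4931, 0.0829, 0.3369]
orientation: [[-0.391, 0.92, -0.001], [0.92, 0.391, 0.0], [0.001, -0.001, -1.0]]
ft_force: [0.2, -0.0, -3.0]
grip_width: 0.0158
grasp_force: 39.9
```

Emit:
step_arm --steps '[{"tx": -34,"ty": -5,"tz": 0,"rx": 0,"ry": 0,"rz": 0,"hand": 5},{"tx": -68,"ty": -11,"tz": 0,"rx": 0,"ry": 0,"rz": 0,"hand": 5},{"tx": -102,"ty": -16,"tz": 0,"rx": 0,"ry": 0,"rz": 0,"hand": 5},{"tx": -136,"ty": -22,"tz": 0,"rx": 0,"ry": 0,"rz": 0,"hand": 5},{"tx": -170,"ty": -28,"tz": 0,"rx": 0,"ry": 0,"rz": 0,"hand": 5},{"tx": -204,"ty": -31,"tz": 0,"rx": 0,"ry": 0,"rz": 0,"hand": 5},{"tx": -238,"ty": -33,"tz": 0,"rx": 0,"ry": 0,"rz": 0,"hand": 5},{"tx": -272,"ty": -35,"tz": 0,"rx": 0,"ry": 0,"rz": 0,"hand": 5}]' --newtons 40

```text
clock: 19.2
tcp_pos: [0.5675, -0.181, 0.3367]
orientation: [[-0.39, 0.921, -0.001], [0.921, 0.39, 0.001], [0.001, -0.001, -1.0]]
ft_force: [0.0, 0.2, -2.1]
grip_width: 0.0156
grasp_force: 39.9
```

Emit:
step_arm --steps '[{"tx": -34,"ty": -2,"tz": 0,"rx": 0,"ry": 0,"rz": 0,"hand": 5},{"tx": -64,"ty": -4,"tz": 0,"rx": 0,"ry": 0,"rz": 0,"hand": 5},{"tx": -88,"ty": -6,"tz": 0,"rx": 0,"ry": 0,"rz": 0,"hand": 5},{"tx": -104,"ty": -7,"tz": 0,"rx": 0,"ry": 0,"rz": 0,"hand": 5},{"tx": -111,"ty": -7,"tz": 0,"rx": 0,"ry": 0,"rz": 0,"hand": 5},{"tx": -111,"ty": -7,"tz": 0,"rx": 0,"ry": 0,"rz": 0,"hand": 5},{"tx": -111,"ty": -7,"tz": 0,"rx": 0,"ry": 0,"rz": 0,"hand": 5},{"tx": -111,"ty": -7,"tz": 0,"rx": 0,"ry": 0,"rz": 0,"hand": 5}]' --newtons 40

```text
clock: 19.87
tcp_pos: [0.6045, -0.2832, 0.3372]
orientation: [[-0.392, 0.92, -0.001], [0.92, 0.392, 0.001], [0.001, -0.0, -1.0]]
ft_force: [-0.7, -0.3, -1.5]
grip_width: 0.0157
grasp_force: 39.9
```

```bash
python3 go.py .607 -.285 .142
```

```text
t mm [ -2.8   1.6 195.2] yaw 23.06 p [ 0.6045 -0.2832  0.3372] F [-0.7 -0.3 -1.5] grip 0.0157 39.9 t 19.8667 tilt [-0.0005  0.0008] j [-0.62  0.33  1.23  0.    1.58 -1.02]
```

Emit:
step_arm --steps '[{"tx": -2,"ty": 1.5,"tz": 15,"rx": 0,"ry": 0,"rz": 0,"hand": 5},{"tx": -2,"ty": 1.5,"tz": 40,"rx": 0,"ry": 0,"rz": 0,"hand": 5},{"tx": -2,"ty": 1.5,"tz": 75,"rx": 0,"ry": 0,"rz": 0,"hand": 5},{"tx": -2,"ty": 1.5,"tz": 110,"rx": 0,"ry": 0,"rz": 0,"hand": 5},{"tx": -2,"ty": 1.5,"tz": 135,"rx": 0,"ry": 0,"rz": 0,"hand": 5},{"tx": -2,"ty": 1.5,"tz": 150,"rx": 0,"ry": 0,"rz": 0,"hand": 5},{"tx": -2,"ty": 1.5,"tz": 150,"rx": 0,"ry": 0,"rz": 0,"hand": 5},{"tx": -2,"ty": 1.5,"tz": 150,"rx": 0,"ry": 0,"rz": 0,"hand": 5}]' --newtons 40

```text
clock: 20.53
tcp_pos: [0.6066, -0.2845, 0.187]
orientation: [[-0.392, 0.92, -0.001], [0.92, 0.392, 0.001], [0.001, -0.001, -1.0]]
ft_force: [0.1, 0.5, -2.5]
grip_width: 0.0157
grasp_force: 39.9
```

Emit:
step_arm --steps '[{"tx": 0,"ty": 0,"tz": 12,"rx": 0,"ry": 0,"rz": 0,"hand": 5},{"tx": 0,"ty": 0,"tz": 26,"rx": 0,"ry": 0,"rz": 0,"hand": 5},{"tx": 0,"ty": 0,"tz": 36,"rx": 0,"ry": 0,"rz": 0,"hand": 5},{"tx": 0,"ty": 0,"tz": 41,"rx": 0,"ry": 0,"rz": 0,"hand": 5},{"tx": 0,"ty": 0,"tz": 42,"rx": 0,"ry": 0,"rz": 0,"hand": 5},{"tx": 0,"ty": 0,"tz": 42.5,"rx": 0,"ry": 0,"rz": 0,"hand": 5},{"tx": 0,"ty": 0,"tz": 43,"rx": 0,"ry": 0,"rz": 0,"hand": 5},{"tx": 0,"ty": 0,"tz": 43.5,"rx": 0,"ry": 0,"rz": 0,"hand": 5}]' --newtons 40

```text
clock: 21.2
tcp_pos: [0.6073, -0.2862, 0.1444]
orientation: [[-0.391, 0.921, 0.001], [0.921, 0.391, -0.001], [-0.001, 0.001, -1.0]]
ft_force: [-0.0, -1.0, -3.1]
grip_width: 0.0157
grasp_force: 39.9
```

```bash
python3 go.py .6067 -.284 .142
```

```text
t mm [2.3 0.3 2.4] yaw 23.0 p [ 0.6073 -0.2862  0.1444] F [-0.  -1.  -3.1] grip 0.0157 39.9 t 21.2 tilt [ 0.001  -0.0007] j [-0.62  0.48  1.42 -0.    1.24 -1.02]
```

Another 2.5 mm down with a 1 mm correction, release, and rise.

Emit:
step_arm --steps '[{"tx": 1,"ty": 0,"tz": 1,"rx": 0,"ry": 0,"rz": 0,"hand": 5},{"tx": 1,"ty": 0,"tz": 2,"rx": 0,"ry": 0,"rz": 0,"hand": 5},{"tx": 1,"ty": 0,"tz": 2.5,"rx": 0,"ry": 0,"rz": 0,"hand": 5},{"tx": 1,"ty": 0,"tz": 3,"rx": 0,"ry": 0,"rz": 0,"hand": 5},{"tx": 1,"ty": 0,"tz": 3,"rx": 0,"ry": 0,"rz": 0,"hand": 5}]' --newtons 40

```text
clock: 21.62
tcp_pos: [0.6069, -0.2852, 0.142]
orientation: [[-0.391, 0.92, 0.001], [0.92, 0.391, -0.001], [-0.001, 0.001, -1.0]]
ft_force: [-1.4, 1.4, 5.4]
grip_width: 0.0157
grasp_force: 39.9
```

Emit:
step_arm --steps '[{"tx": 0,"ty": 0,"tz": 0,"rx": 0,"ry": 0,"rz": 0,"hand": 18},{"tx": 0,"ty": 0,"tz": 0,"rx": 0,"ry": 0,"rz": 0,"hand": 25},{"tx": 0,"ty": 0,"tz": 0,"rx": 0,"ry": 0,"rz": 0,"hand": 45},{"tx": 0,"ty": 0,"tz": -1,"rx": 0,"ry": 0,"rz": 0,"hand": 60},{"tx": 0,"ty": 0,"tz": -20,"rx": 0,"ry": 0,"rz": 0,"hand": 60},{"tx": 0,"ty": 0,"tz": -60,"rx": 0,"ry": 0,"rz": 0,"hand": 60},{"tx": 0,"ty": 0,"tz": -100,"rx": 0,"ry": 0,"rz": 0,"hand": 60},{"tx": 0,"ty": 0,"tz": -140,"rx": 0,"ry": 0,"rz": 0,"hand": 60}]' --newtons 40

```text
clock: 22.28
tcp_pos: [0.6061, -0.2846, 0.2816]
orientation: [[-0.391, 0.921, -0.001], [0.921, 0.391, 0.001], [0.001, -0.001, -1.0]]
ft_force: [0.3, -0.6, 0.8]
grip_width: 0.0596
grasp_force: 0.0
```

```bash
python3 go.py .423 .228 .285; python3 - <<'E'
from h import *
e=snap('scene','s7'); f=snap('side','d7')
a=[cv2.imread(f'pics/s7.png')[60:300,100:500],cv2.imread('pics/d7.png')[140:380,100:500]]
w=cv2.imread('pics/w6.png')[225:345,180:260]; w=cv2.convertScaleAbs(w,alpha=1.8)
w=cv2.resize(w,(240,360),interpolation=cv2.INTER_CUBIC)
b=np.zeros((360,800,3),np.uint8); b[:,:240]=w
w=cv2.imread('pics/w1.png')[180:260,150:230]; b[:,260:620]=cv2.resize(cv2.convertScaleAbs(w,alpha=1.8),(360,360),interpolation=cv2.INTER_CUBIC)
cv2.imwrite('pics/c7.png',np.vstack([np.hstack(a),b]))
E
```

```text
t mm [543.4  31.8  -2.7] yaw 23.0 p [ 0.6061 -0.2846  0.2816] F [ 0.3 -0.6  0.8] grip 0.0596 0.0 t 22.2833 tilt [-0.0012  0.0009] j [-0.62  0.36  1.3   0.    1.48 -1.02]
```

View pics/c7.png

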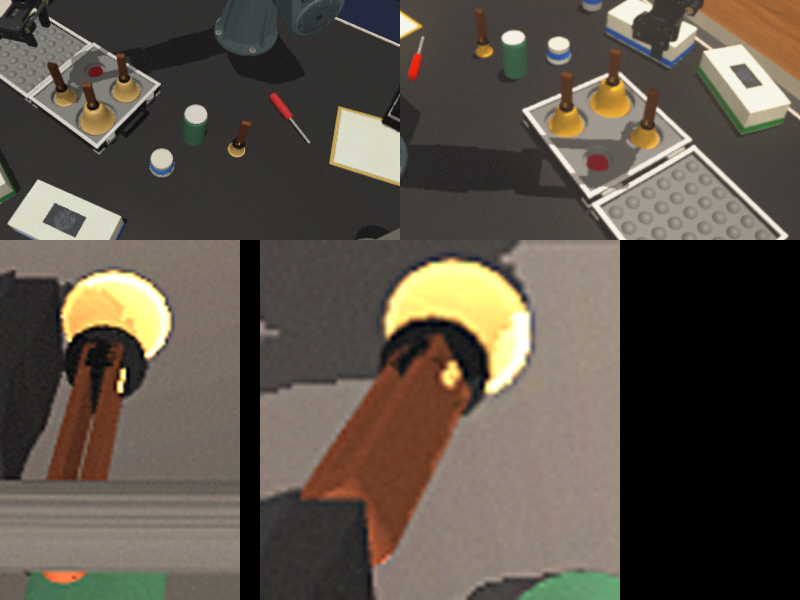

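Three bells are home and upright. 50 is still at (237,145), and its handle yaw needs a closer look.

Emit:
step_arm --steps '[{"tx": 230,"ty": 16,"tz": 0,"rx": 0,"ry": 0,"rz": 0,"hand": 60},{"tx": 230,"ty": 16,"tz": 0,"rx": 0,"ry": 0,"rz": 0,"hand": 60},{"tx": 230,"ty": 16,"tz": 0,"rx": 0,"ry": 0,"rz": 0,"hand": 60},{"tx": 230,"ty": 16,"tz": 0,"rx": 0,"ry": 0,"rz": 0,"hand": 60},{"tx": 230,"ty": 16,"tz": 0,"rx": 0,"ry": 0,"rz": 0,"hand": 60},{"tx": 230,"ty": 16,"tz": 0,"rx": 0,"ry": 0,"rz": 0,"hand": 60}]' --newtons 40

```text
clock: 22.88
tcp_pos: [0.5296, -0.0633, 0.2803]
orientation: [[-0.392, 0.92, -0.001], [0.92, 0.392, 0.001], [0.002, -0.0, -1.0]]
ft_force: [0.2, -0.4, 1.2]
grip_width: 0.0598
grasp_force: 0.0
```

Emit:
step_arm --steps '[{"tx": 225,"ty": 16,"tz": 0,"rx": 0,"ry": 0,"rz": 0,"hand": 60},{"tx": 225,"ty": 16,"tz": 0,"rx": 0,"ry": 0,"rz": 0,"hand": 60},{"tx": 225,"ty": 16,"tz": 0,"rx": 0,"ry": 0,"rz": 0,"hand": 60},{"tx": 225,"ty": 16,"tz": 0,"rx": 0,"ry": 0,"rz": 0,"hand": 60},{"tx": 225,"ty": 16,"tz": 0,"rx": 0,"ry": 0,"rz": 0,"hand": 60},{"tx": 225,"ty": 16,"tz": 0,"rx": 0,"ry": 0,"rz": 0,"hand": 60},{"tx": 225,"ty": 16,"tz": 0,"rx": 0,"ry": 0,"rz": 0,"hand": 60},{"tx": 225,"ty": 16,"tz": 0,"rx": 0,"ry": 0,"rz": 0,"hand": 60}]' --newtons 40

```text
clock: 23.55
tcp_pos: [0.4579, 0.147, 0.2805]
orientation: [[-0.393, 0.919, 0.0], [0.919, 0.393, -0.0], [-0.0, -0.0, -1.0]]
ft_force: [-0.2, -0.6, -0.5]
grip_width: 0.0599
grasp_force: 0.0
```

```bash
python3 go.py .423 .228 .285; python3 - <<'E'
from rim import *
s=state(); d=snap('wrist','w8'); d['st']=s; np.save('pics/w8.npy',d,allow_pickle=True)
r=rims(d,{'50':((.423,.228),0)})
u,v=proj(d,[*r['50'],.152]).round().astype(int); print(u,v)
im=cv2.imread('pics/w8.png')[v-30:v+30,u-40:u+40]; cv2.imwrite('pics/w8b.png',cv2.convertScaleAbs(cv2.resize(im,(800,600),interpolation=cv2.INTER_CUBIC),alpha=1.6))
E
```

```text
t mm [88.2 -0.2 -4.5] yaw 23.15 p [0.4579 0.147  0.2805] F [-0.2 -0.6 -0.5] grip 0.0599 0.0 t 23.55 tilt [ 0.0002 -0.0004] j [ 0.06 -0.07  1.78 -0.    1.43 -0.34]
50 [0.4196 0.2304] 15 0.0022
254 79
```

View pics/w8b.png

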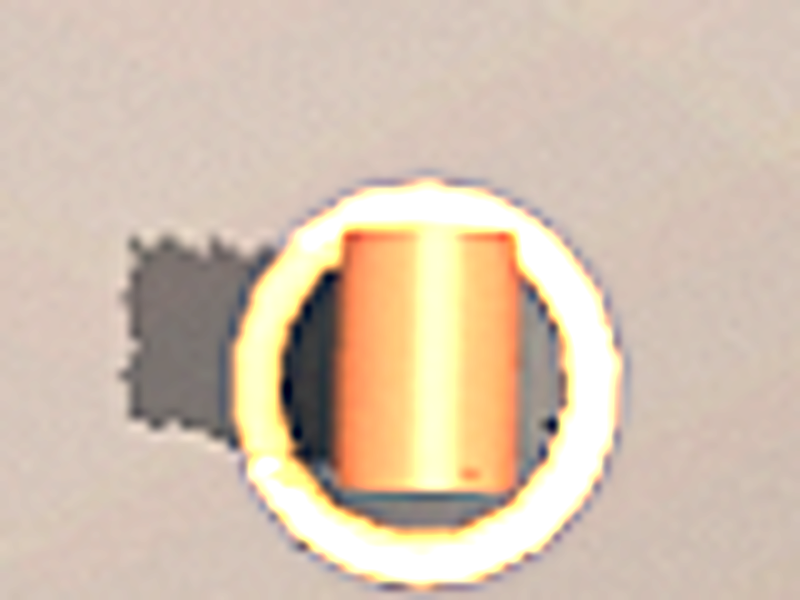

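The 50 handle top, centred at (430,362) in the crop, is already square to the fingers. The rim is centred at (427,382).

```bash
python3 - <<'E'
from h import *
d=load('w8'); print(onz(d,214+42.7,49+38.2,.002),onz(d,214+43,49+36.2,.150))
E
python3 go.py .423 .228 .285
```

```text
[0.42349594 0.22804395 0.002     ] [0.42352102 0.22703983 0.15      ]
t mm [89.2 -0.4 -4.5] yaw 23.05 p [0.4583 0.1461 0.2805] F [ 0.5 -1.1  0.1] grip 0.0602 0.0 t 23.6 tilt [ 0.0001 -0.0006] j [ 0.06 -0.07  1.78 -0.    1.43 -0.34]
```

Emit:
step_arm --steps '[{"tx": 30,"ty": 0,"tz": 0,"rx": 0,"ry": 0,"rz": 0,"hand": 60},{"tx": 60,"ty": 0,"tz": 0,"rx": 0,"ry": 0,"rz": 0,"hand": 60},{"tx": 82,"ty": 0,"tz": 0,"rx": 0,"ry": 0,"rz": 0,"hand": 60},{"tx": 89,"ty": 0,"tz": 10,"rx": 0,"ry": 0,"rz": 0,"hand": 60},{"tx": 89,"ty": 0,"tz": 40,"rx": 0,"ry": 0,"rz": 0,"hand": 60},{"tx": 89,"ty": 0,"tz": 70,"rx": 0,"ry": 0,"rz": 0,"hand": 60},{"tx": 89,"ty": 0,"tz": 80,"rx": 0,"ry": 0,"rz": 0,"hand": 60},{"tx": 89,"ty": 0,"tz": 80,"rx": 0,"ry": 0,"rz": 0,"hand": 60}]' --newtons 40

```text
clock: 24.27
tcp_pos: [0.4219, 0.2265, 0.1974]
orientation: [[-0.389, 0.921, -0.006], [0.921, 0.389, -0.002], [0.001, -0.007, -1.0]]
ft_force: [-0.5, -0.2, 0.9]
grip_width: 0.0601
grasp_force: 0.0
```

Emit:
step_arm --steps '[{"tx": 0,"ty": 0,"tz": 30,"rx": 0,"ry": 0,"rz": 0,"hand": 60},{"tx": 0,"ty": 0,"tz": 60,"rx": 0,"ry": 0,"rz": 0,"hand": 60},{"tx": 0,"ty": 0,"tz": 80,"rx": 0,"ry": 0,"rz": 0,"hand": 60},{"tx": 0,"ty": 0,"tz": 86,"rx": 0,"ry": 0,"rz": 0,"hand": 55},{"tx": 0,"ty": 0,"tz": 86,"rx": 0,"ry": 0,"rz": 0,"hand": 40},{"tx": 0,"ty": 0,"tz": 86,"rx": 0,"ry": 0,"rz": 0,"hand": 32},{"tx": 0,"ty": 0,"tz": 86,"rx": 0,"ry": 0,"rz": 0,"hand": 25},{"tx": 0,"ty": 0,"tz": 86,"rx": 0,"ry": 0,"rz": 0,"hand": 18}]' --newtons 30

```text
clock: 24.93
tcp_pos: [0.4249, 0.2286, 0.1166]
orientation: [[-0.391, 0.921, 0.003], [0.921, 0.391, 0.001], [-0.001, 0.003, -1.0]]
ft_force: [0.2, -0.5, -0.2]
grip_width: 0.0306
grasp_force: 0.0
```

Emit:
step_arm --steps '[{"tx": 0,"ty": 0,"tz": 0,"rx": 0,"ry": 0,"rz": 0,"hand": 10},{"tx": 0,"ty": 0,"tz": 0,"rx": 0,"ry": 0,"rz": 0,"hand": 5},{"tx": 0,"ty": 0,"tz": 0,"rx": 0,"ry": 0,"rz": 0,"hand": 5},{"tx": 0,"ty": 0,"tz": 0,"rx": 0,"ry": 0,"rz": 0,"hand": 5},{"tx": 0,"ty": 0,"tz": 0,"rx": 0,"ry": 0,"rz": 0,"hand": 5}]' --newtons 35

```text
clock: 25.35
tcp_pos: [0.4241, 0.2286, 0.1156]
orientation: [[-0.391, 0.92, 0.002], [0.92, 0.391, 0.001], [-0.0, 0.002, -1.0]]
ft_force: [-0.3, 0.5, 6.4]
grip_width: 0.0156
grasp_force: 34.9
```

```bash
python3 go.py .4713 -.286 .33
```

```text
t mm [-492.2 -157.3 -214.6] yaw 23.01 p [0.4241 0.2286 0.1156] F [-0.3  0.5  6.4] grip 0.0156 34.9 t 25.35 tilt [0.0017 0.0005] j [ 0.25  0.13  1.94  0.    1.07 -0.15]
```

Emit:
step_arm --steps '[{"tx": 0,"ty": 0,"tz": -8,"rx": 0,"ry": 0,"rz": 0,"hand": 5},{"tx": 0,"ty": 0,"tz": -26,"rx": 0,"ry": 0,"rz": 0,"hand": 5},{"tx": 0,"ty": 0,"tz": -54,"rx": 0,"ry": 0,"rz": 0,"hand": 5},{"tx": 0,"ty": 0,"tz": -90,"rx": 0,"ry": 0,"rz": 0,"hand": 5},{"tx": 0,"ty": 0,"tz": -130,"rx": 0,"ry": 0,"rz": 0,"hand": 5},{"tx": 0,"ty": 0,"tz": -170,"rx": 0,"ry": 0,"rz": 0,"hand": 5},{"tx": -8,"ty": -3,"tz": -203,"rx": 0,"ry": 0,"rz": 0,"hand": 5},{"tx": -25,"ty": -8,"tz": -217,"rx": 0,"ry": 0,"rz": 0,"hand": 5}]' --newtons 40

```text
clock: 26.02
tcp_pos: [0.4266, 0.2033, 0.3371]
orientation: [[-0.393, 0.92, 0.006], [0.92, 0.393, 0.002], [-0.001, 0.007, -1.0]]
ft_force: [0.4, 0.1, -0.9]
grip_width: 0.0153
grasp_force: 39.9
```

Emit:
step_arm --steps '[{"tx": -27,"ty": -9,"tz": 0,"rx": 0,"ry": 0,"rz": 0,"hand": 5},{"tx": -60,"ty": -19,"tz": 0,"rx": 0,"ry": 0,"rz": 0,"hand": 5},{"tx": -94,"ty": -30,"tz": 0,"rx": 0,"ry": 0,"rz": 0,"hand": 5},{"tx": -128,"ty": -41,"tz": 0,"rx": 0,"ry": 0,"rz": 0,"hand": 5},{"tx": -162,"ty": -52,"tz": 0,"rx": 0,"ry": 0,"rz": 0,"hand": 5},{"tx": -196,"ty": -63,"tz": 0,"rx": 0,"ry": 0,"rz": 0,"hand": 5},{"tx": -230,"ty": -73,"tz": 0,"rx": 0,"ry": 0,"rz": 0,"hand": 5},{"tx": -264,"ty": -84,"tz": 0,"rx": 0,"ry": 0,"rz": 0,"hand": 5}]' --newtons 40

```text
clock: 26.68
tcp_pos: [0.4509, -0.0751, 0.3316]
orientation: [[-0.391, 0.921, -0.001], [0.921, 0.391, 0.0], [0.001, -0.001, -1.0]]
ft_force: [0.1, 0.2, -1.9]
grip_width: 0.0161
grasp_force: 39.9
```

Emit:
step_arm --steps '[{"tx": -34,"ty": -11,"tz": 0,"rx": 0,"ry": 0,"rz": 0,"hand": 5},{"tx": -68,"ty": -22,"tz": 0,"rx": 0,"ry": 0,"rz": 0,"hand": 5},{"tx": -102,"ty": -33,"tz": 0,"rx": 0,"ry": 0,"rz": 0,"hand": 5},{"tx": -136,"ty": -44,"tz": 0,"rx": 0,"ry": 0,"rz": 0,"hand": 5},{"tx": -166,"ty": -53,"tz": 0,"rx": 0,"ry": 0,"rz": 0,"hand": 5},{"tx": -188,"ty": -60,"tz": 0,"rx": 0,"ry": 0,"rz": 0,"hand": 5},{"tx": -200,"ty": -64,"tz": 0,"rx": 0,"ry": 0,"rz": 0,"hand": 5},{"tx": -203,"ty": -65,"tz": 0,"rx": 0,"ry": 0,"rz": 0,"hand": 5}]' --newtons 40

```text
clock: 27.35
tcp_pos: [0.4705, -0.2874, 0.331]
orientation: [[-0.389, 0.921, -0.001], [0.921, 0.389, 0.001], [0.001, -0.001, -1.0]]
ft_force: [0.1, 0.6, -1.0]
grip_width: 0.0157
grasp_force: 39.9
```

Emit:
step_arm --steps '[{"tx": 0,"ty": 0,"tz": 0,"rx": 0,"ry": 0,"rz": 0,"hand": 5},{"tx": 0,"ty": 0,"tz": 0,"rx": 0,"ry": 0,"rz": 0,"hand": 5},{"tx": 0,"ty": 0,"tz": 0,"rx": 0,"ry": 0,"rz": 0,"hand": 5},{"tx": 0,"ty": 0,"tz": 0,"rx": 0,"ry": 0,"rz": 0,"hand": 5}]' --newtons 40

```text
clock: 27.68
tcp_pos: [0.4713, -0.2846, 0.332]
orientation: [[-0.392, 0.92, 0.0], [0.92, 0.392, -0.0], [-0.0, 0.0, -1.0]]
ft_force: [0.2, -0.1, -2.1]
grip_width: 0.0153
grasp_force: 39.9
```

```bash
python3 go.py .472 -.286 .1341
```

```text
t mm [ -1.6   0.  197.9] yaw 23.09 p [ 0.4713 -0.2846  0.332 ] F [ 0.2 -0.1 -2.1] grip 0.0153 39.9 t 27.6833 tilt [ 0.0003 -0.    ] j [-0.76  0.06  1.55  0.    1.53 -1.16]
```

Emit:
step_arm --steps '[{"tx": -1,"ty": 0,"tz": 15,"rx": 0,"ry": 0,"rz": 0,"hand": 5},{"tx": -1,"ty": 0,"tz": 40,"rx": 0,"ry": 0,"rz": 0,"hand": 5},{"tx": -1,"ty": 0,"tz": 75,"rx": 0,"ry": 0,"rz": 0,"hand": 5},{"tx": -1,"ty": 0,"tz": 110,"rx": 0,"ry": 0,"rz": 0,"hand": 5},{"tx": -1,"ty": 0,"tz": 135,"rx": 0,"ry": 0,"rz": 0,"hand": 5},{"tx": -1,"ty": 0,"tz": 150,"rx": 0,"ry": 0,"rz": 0,"hand": 5},{"tx": -1,"ty": 0,"tz": 150,"rx": 0,"ry": 0,"rz": 0,"hand": 5},{"tx": -1,"ty": 0,"tz": 150,"rx": 0,"ry": 0,"rz": 0,"hand": 5}]' --newtons 40

```text
clock: 28.35
tcp_pos: [0.4714, -0.2859, 0.1815]
orientation: [[-0.392, 0.92, -0.001], [0.92, 0.392, 0.001], [0.001, -0.001, -1.0]]
ft_force: [0.6, -0.5, -0.6]
grip_width: 0.0155
grasp_force: 39.9
```

Emit:
step_arm --steps '[{"tx": 0,"ty": 0,"tz": 12,"rx": 0,"ry": 0,"rz": 0,"hand": 5},{"tx": 0,"ty": 0,"tz": 26,"rx": 0,"ry": 0,"rz": 0,"hand": 5},{"tx": 0,"ty": 0,"tz": 37,"rx": 0,"ry": 0,"rz": 0,"hand": 5},{"tx": 0,"ty": 0,"tz": 42,"rx": 0,"ry": 0,"rz": 0,"hand": 5},{"tx": 0,"ty": 0,"tz": 44,"rx": 0,"ry": 0,"rz": 0,"hand": 5},{"tx": 0,"ty": 0,"tz": 45,"rx": 0,"ry": 0,"rz": 0,"hand": 5},{"tx": 0,"ty": 0,"tz": 45.5,"rx": 0,"ry": 0,"rz": 0,"hand": 5},{"tx": 0,"ty": 0,"tz": 45.5,"rx": 0,"ry": 0,"rz": 0,"hand": 5}]' --newtons 40

```text
clock: 29.02
tcp_pos: [0.4718, -0.2871, 0.1368]
orientation: [[-0.391, 0.921, 0.001], [0.921, 0.391, -0.001], [-0.001, 0.0, -1.0]]
ft_force: [-0.3, -0.6, -1.7]
grip_width: 0.0155
grasp_force: 39.9
```

```bash
python3 go.py .472 -.286 .1341
```

```text
t mm [1.  0.6 2.7] yaw 23.0 p [ 0.4718 -0.2871  0.1368] F [-0.3 -0.6 -1.7] grip 0.0155 39.9 t 29.0167 tilt [ 0.0007 -0.0007] j [-0.76  0.24  1.75  0.    1.14 -1.16]
```

Emit:
step_arm --steps '[{"tx": 1,"ty": 0,"tz": 1,"rx": 0,"ry": 0,"rz": 0,"hand": 5},{"tx": 1,"ty": 0,"tz": 2,"rx": 0,"ry": 0,"rz": 0,"hand": 5},{"tx": 1,"ty": 0,"tz": 3,"rx": 0,"ry": 0,"rz": 0,"hand": 5},{"tx": 1,"ty": 0,"tz": 3.5,"rx": 0,"ry": 0,"rz": 0,"hand": 5},{"tx": 1,"ty": 0,"tz": 3.5,"rx": 0,"ry": 0,"rz": 0,"hand": 5}]' --newtons 40

```text
clock: 29.43
tcp_pos: [0.4716, -0.2863, 0.1341]
orientation: [[-0.391, 0.92, 0.001], [0.92, 0.391, -0.001], [-0.001, 0.001, -1.0]]
ft_force: [-1.7, 2.1, 6.3]
grip_width: 0.0157
grasp_force: 39.9
```

Emit:
step_arm --steps '[{"tx": 0,"ty": 0,"tz": 0,"rx": 0,"ry": 0,"rz": 0,"hand": 18},{"tx": 0,"ty": 0,"tz": 0,"rx": 0,"ry": 0,"rz": 0,"hand": 25},{"tx": 0,"ty": 0,"tz": 0,"rx": 0,"ry": 0,"rz": 0,"hand": 45},{"tx": 0,"ty": 0,"tz": -1,"rx": 0,"ry": 0,"rz": 0,"hand": 60},{"tx": 0,"ty": 0,"tz": -20,"rx": 0,"ry": 0,"rz": 0,"hand": 60},{"tx": 0,"ty": 0,"tz": -60,"rx": 0,"ry": 0,"rz": 0,"hand": 60},{"tx": 0,"ty": 0,"tz": -100,"rx": 0,"ry": 0,"rz": 0,"hand": 60},{"tx": 0,"ty": 0,"tz": -160,"rx": 0,"ry": 0,"rz": 0,"hand": 60}]' --newtons 40

```text
clock: 30.1
tcp_pos: [0.4705, -0.2854, 0.2752]
orientation: [[-0.391, 0.921, -0.002], [0.921, 0.391, 0.001], [0.002, -0.001, -1.0]]
ft_force: [0.3, 0.5, 0.4]
grip_width: 0.0594
grasp_force: 0.0
```

Emit:
step_arm --steps '[{"tx": 0,"ty": 0,"tz": 0,"rx": 0,"ry": 0,"rz": 0,"hand": 60},{"tx": 0,"ty": -30,"tz": -30,"rx": 0,"ry": 0,"rz": 0,"hand": 60},{"tx": 0,"ty": -60,"tz": -60,"rx": 0,"ry": 0,"rz": 0,"hand": 60},{"tx": 0,"ty": -60,"tz": -60,"rx": 0,"ry": 0,"rz": 0,"hand": 60},{"tx": 0,"ty": -60,"tz": -60,"rx": 0,"ry": 0,"rz": 0,"hand": 60},{"tx": 0,"ty": -60,"tz": -60,"rx": 0,"ry": 0,"rz": 0,"hand": 60}]' --newtons 40

```text
clock: 30.6
tcp_pos: [0.4159, -0.3092, 0.3338]
orientation: [[-0.39, 0.921, 0.0], [0.921, 0.39, 0.0], [0.0, 0.0, -1.0]]
ft_force: [-0.2, 0.3, -0.1]
grip_width: 0.0596
grasp_force: 0.0
```

```bash
python3 - <<'E'
from rim import *
G={'104':((.605,-.1515),.0185),'86':((.471,-.152),.0185),'68':((.606,-.285),.0185),'50':((.471,-.286),.0185)}
d=snap('scene','s9'); rims(d,G); e=snap('side','d9'); rims(e,G)
a=[cv2.imread(f'pics/s9.png')[60:300,0:400],cv2.imread('pics/d9.png')[140:380,100:500]]
cv2.imwrite('pics/c9.png',np.hstack(a))
E
```

```text
104 [ 0.6051 -0.15  ] 19 0.0059
86 [ 0.4716 -0.1518] 18 0.0035
68 [ 0.6073 -0.2846] 13 0.0013
50 [ 0.4719 -0.2839] 14 0.0008
104 [ 0.6074 -0.1488] 20 0.0123
86 [ 0.4731 -0.1509] 22 0.0058
68 [ 0.6095 -0.2839] 16 0.0054
50 [ 0.4725 -0.2847] 18 0.0034
```

View pics/c9.png

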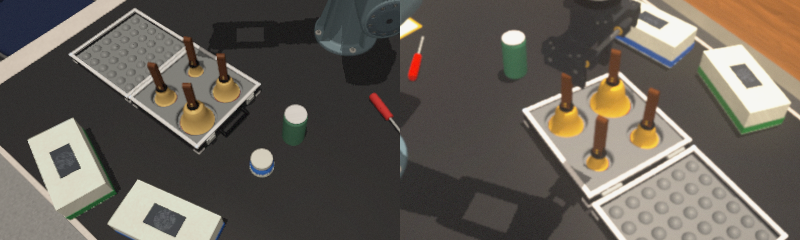

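All four bells stand upright in their wells, within about 2 mm of centre. The can and the jar are untouched and the arm is clear. Handing in.

```bash
python3 -c "
from workcell import *
print(job_done())"
```

```text
the job is handed in; nothing more can be done
None
```

All four handbells stand upright in their own wells, within about 3 mm of centre by the camera check; the can and the jar were left where they stood, and the job is handed in (no verdict came back).

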